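File the yerba tins from the stiff yerbera into the numbered row

ROBOT

A 7-joint arm with a two-finger parallel gripper is mounted at the origin on the work surface. World frame = base frame: x ahead of the robot, y to its left, z up, the work surface at z = 0. Lengths are in m, angles in rad, forces in N, time in s.
With the tool pointing down it reaches from about 0.4 to 0.85 m from the base axis. Payload 10.4 kg.
Tool frame: the origin (TCP) lies at the very end of the fingers, on their centre line; the grasp point (between the pads) lies r.grasp_offset behind it (r.grasp_offset is the distance from the TCP to the grasp point, in m); z points along the fingers, y is the direction in which the jaws open and shut (so a half turn about z gives the same grasp; the last joint's range is limited). The gripper opens to 87 mm and grips with 3 to 60 N. Pads are 19 mm wide; open, the fingers measure 117 mm over their backs; the gripper's body (75 mm by 190 mm) begins 51 mm behind the grasp point.
Start: joints at [-1.162, 0.332, -0.065, 1.46, 0.022, 1.35, -0.088], TCP at [0.262, 0.568, 0.223] pointing down, gripper open.
Joint ranges: [-2.6, 2.6], [-0.5, 2.12], [-1.47, 1.34], [0.16, 2.42], [-1.27, 4.41], [0.06, 2.06], [-2.6, 2.6]. Speed limits (rad/s): [2.22, 2.22, 2.79, 2.79, 3.14, 3.14, 3.14].

INTERFACE

Orientations are given as a unit quaternion [x, y, z, w].
In Python, from bench import read_state, cams, job, r gives the robot as it stands. The module is installed in compiled form; this text tells all that it offers.
- The arm moves only by the tool arm_command, never from a script. Its argument "increments" is a list of rows, each an object of numbers: "gripper": the opening in per cent of the stroke, from 0 (shut) to 100 (fully open); "dx", "dy", "dz": the shift along the tool's x, y, z in m; "spin": the turn about the tool's z in degrees. In form: [{"gripper": .., "dx": .., "dy": .., "dz": .., "spin": ..}, ...]. A call has exactly 8 rows; each row shifts and turns the commanded pose from where the row before left it, along the tool's axes as they then stand; what a row does not reach is not made up. A row lasts 1/8 s, in which the tool goes at most 62.5 mm and 10.7 degrees, less where a joint would pass 70% of its speed; a pose out of reach is approached as far as the arm can. A call with a gripper value outside its range is refused whole. The fingers move at their own pace and stop on an object; "grip_force" is the grip in N (left out, the last holds). Time passes only in rows, so rows that do not move let the fingers close, or fill a call up. It gives the time, the measured TCP pose, the force and the opening at its end, in the units of the state.
- read_state(): the state, without advancing time (a new reading comes with each control period).
- cams.camera(name): name is "scene" or "top" or "wrist"; returns the picture (420x560x3 uint8, red, green, blue); there is no depth.
- cams.camera_info(name): a dict with "K" (3x3 intrinsics, pixels), "k1" (the pictures are not rectified: a ray, as slopes to the right and down, at radius r is drawn at 1 + k1 r^2 times it, then the intrinsics apply), "rvec" (rotation vector, rad) and "tvec" (3), from world to camera coordinates, as OpenCV has them. Camera axes: x right, y down, z forward; pixel columns grow to the right and rows downward; lengths in m; the calibration is good to about 2 mm. A picture is of the moment at which its call begins: read the wrist's pose just before it. camera_info takes no time and is no camera call; for the wrist camera it gives the pose at the moment of the call.
- job.close_job(): hands the job in, once; it reports no verdict.
The state is a dict: "time": time; "joint_positions": joint angles; "joint_vel": joint speeds; "joint_torque": joint torques, N m; "ee_pos": TCP position; "eef_rot": TCP orientation; "ft_force": force on the tool from outside, world axes, zero at the start; "torque": the same for the moment, N m; "width": finger opening in m.
Only numpy, scipy, OpenCV 4.12 (cv2) and the standard library are available. Lean on these libraries where they do the work, as an engineer would, in place of code of your own. Each camera call takes 0.05 s, during which the arm holds its last target.

TASK

The lid of the white yerbera is stiff: pry it up with the blade of the opener, keeping the fingers off it while prying, and swing it open. Put every tin from inside it into the packed row in the rack at its place by number of dots, sliding the standing tins apart to make room without lifting them out, so that all stand upright on the rack's floor. Finish with the yerbera shut and the opener lying wholly on its cork mat, and leave the other things on the shelf alone.

Things in the scene. Friction and masses are not known exactly. Their poses are not given: they have to be found in the camera images.
- rack: Fixed low aluminium rack for the row, open on top. Origin at the centre of its underside. The row runs along its y: counts of dots rise towards +y. Inside 64 mm (x) by 270 mm (y); floor 4 mm thick; the walls along x = +-32 to 36 mm are 14 mm tall, the end walls at y = +-135 to 139 mm 45 mm tall. It starts with tins 1, 3, 5, 7 packed side by side (about 0.5 mm apart) in the middle, some 75 mm free at either end: room for the row when full plus 60 mm.
- yerbera: Fixed white plastic box (yerbera), 150 mm (x) by 170 mm (y) by 70 mm tall, walls and floor 4 mm; its sliding latch is already drawn aside. Origin at the centre of its underside. Its lid is hinged along its -y edge. Two or three tins stand on its floor side by side along its y, between y = -40 and +75 mm, at least 6 mm apart, their 56 mm side along the box's x within about 2.5 degrees.
- lid_hinge (a point): Middle of the lid's hinge line, at the yerbera's -y top edge, 70 mm high; the hinge line runs along the yerbera's x, and these axes are the yerbera's (y points to the lid's lip side).
- lid_lip (a point): On the lid's free edge (red trim), middle, at the underside, 190 mm from the hinge. When shut it lies 70 mm high and the lid, 6 mm thick and 150 mm wide, overhangs the box wall there by 20 mm, so a blade can go under it. The axes turn with the lid.
- lid (a joint): Lid angle in rad: 0 shut, grows as the lip rises, 1.57 upright, stop at 1.9. Stiff hinge (0.14 N m friction, lid 120 g): it stays at any angle it is left at.
- mat: Fixed cork mat, 90 mm (x) by 210 mm (y), 3 mm thick, the opener's place. Origin at the centre of its underside.
- mat_top (a point): Centre of the mat's upper face; axes of the mat.
- opener_grip (a point): Opener (about 90 g): blue plastic handle 90 mm long (its x) by 18 mm wide (its y) by 24 mm high, lying on the mat at the start with its blade towards the yerbera's side (roughly -y). The point is the handle's centre, 12 mm above its underside; x points along the blade to the tip.
- opener_tip (a point): Middle of the tip of the opener's flat steel blade (20 mm wide, 3 mm thick, 70 mm long, at the handle's mid height), 115 mm from the handle's centre along its x.
- tin1_mid (a point): Tin with 1 dot on top, white, about 100 g, standing in the row in the rack, 56 mm (its x) by 30 mm (its y, the thickness) by 60 mm tall. The point is its centre, 30 mm above its underside; z is up.
- tin3_mid (a point): Tin with 3 dots on top, orange, about 100 g, standing in the row in the rack, 56 mm (its x) by 30 mm (its y, the thickness) by 60 mm tall. The point is its centre, 30 mm above its underside; z is up.
- tin5_mid (a point): Tin with 5 dots on top, green, about 100 g, standing in the row in the rack, 56 mm (its x) by 30 mm (its y, the thickness) by 60 mm tall. The point is its centre, 30 mm above its underside; z is up.
- tin7_mid (a point): Tin with 7 dots on top, black, about 100 g, standing in the row in the rack, 56 mm (its x) by 30 mm (its y, the thickness) by 60 mm tall. The point is its centre, 30 mm above its underside; z is up.
- tin2_mid (a point): Tin with 2 dots on top, yellow, about 100 g, in the yerbera at the start; absent in some starts. 56 mm (its x) by 30 mm (its y, the thickness) by 60 mm tall. The point is its centre, 30 mm above its underside; z is up.
- tin4_mid (a point): Tin with 4 dots on top, dark red, about 100 g, in the yerbera at the start; absent in some starts. 56 mm (its x) by 30 mm (its y, the thickness) by 60 mm tall. The point is its centre, 30 mm above its underside; z is up.
- tin6_mid (a point): Tin with 6 dots on top, blue, about 100 g, in the yerbera at the start; absent in some starts. 56 mm (its x) by 30 mm (its y, the thickness) by 60 mm tall. The point is its centre, 30 mm above its underside; z is up.
- mate_cup: Red enamel mate cup, 72 mm across, 75 mm tall, with a bombilla reaching 150 mm. Bystander. Origin at the centre of its underside.
- spoon: White ceramic spoon 150 mm long, lying. Bystander. Origin at the centre of its underside.
- stack_tins: Pair of stacked round aluminium tins, 104 mm across, 102 mm tall. Bystander. Origin at the centre of its underside.
- sugar_jar: Sugar jar, 72 mm across, 110 mm tall. Bystander. Origin at the centre of its underside.
- mug: Blue mug, 76 mm across, 90 mm tall. Bystander. Origin at the centre of its underside.
- canister: Green canister, 72 mm across, 120 mm tall. Bystander. Origin at the centre of its underside.

How it is judged:
By the outcome, as a careful person would: the job done as asked, in the order asked, and still so for the second after the job is handed in, with the robot touching nothing.
Of tin2, tin4, tin6 only 2 to 3 are there at a start; the rules pass over those that are not, and their reading is None.
At some moment in a run one of opener may be knocked a few centimetres aside while the robot is not near it.
It also fails if it takes over 210 s, if anything falls off the work surface, if the arm or the gripper's body presses on something with over 40 N, if the wrist force passes 120 N, or if a joint passes its speed limit or range.

## Working session

There is one attempt and no reset: what is moved stays moved. The work goes in short steps, Python scripts to look and compute and a tool call to move; the robot and the scene stay as the last step left them, time stands still between calls to the robot, and variables do not carry over. Pictures are saved under pics/ and viewed, and the job is handed in when it is done.

Besides the shell and the picture viewer there is one more tool, called after "Request:" as name([rows], argument=value, ...), one row to a line, values as JSON. arm_command: Moves the arm, as the interface text tells. Its arguments: {"type":"object","properties":{"increments":{"type":"array","items":{"type":"object","properties":{"gripper":{"type":"number"},"dx":{"type":"number"},"dy":{"type":"number"},"dz":{"type":"number"},"spin":{"type":"number"}}}},"grip_force":{"type":"number"}},"required":["increments"]}

```bash
ls; mkdir -p pics; cat > h.py <<'E'
import numpy as np, cv2
from bench import read_state, cams, job, r
from scipy.spatial.transform import Rotation as R
def snap(name,fn):
    info=cams.camera_info(name); im=cams.camera(name); cv2.imwrite('pics/'+fn,im[:,:,::-1]); return im,info
def ray(info,u,v):
    K=np.array(info['K']);d=np.array([(u-K[0,2])/K[0,0],(v-K[1,2])/K[1,1]])
    rd=np.linalg.norm(d);q=rd
    for _ in range(30): q=rd/(1+info['k1']*q*q)
    s=d*(q/rd if rd>0 else 1)
    Rm=R.from_rotvec(np.ravel(info['rvec'])).as_matrix();t=np.ravel(info['tvec'])
    return -Rm.T@t, Rm.T@np.array([s[0],s[1],1])
def onz(info,u,v,z):
    o,d=ray(info,u,v); return o+d*(z-o[2])/d[2]
def proj(info,p):
    Rm=R.from_rotvec(np.ravel(info['rvec'])).as_matrix();c=Rm@np.array(p)+np.ravel(info['tvec'])
    s=c[:2]/c[2];s=s*(1+info['k1']*(s@s));K=np.array(info['K']);return K[0,0]*s[0]+K[0,2],K[1,1]*s[1]+K[1,2]
def st():
    s=read_state();Rm=R.from_quat(s['eef_rot']).as_matrix()
    print('t',round(s['time'],2),'pos',np.round(s['ee_pos'],4),'x',np.round(Rm[:,0],3),'y',np.round(Rm[:,1],3),'z',np.round(Rm[:,2],3),'w',round(s['width'],4),'F',np.round(s['ft_force'],1),'q',np.round(s['joint_positions'],2))
    return s,Rm
E
python3 - <<'E'
from h import *
st();print(r.grasp_offset)
for n in('scene','top','wrist'):
    im,i=snap(n,n+'0.png');print(n,i)
E
```

```text
pics
t 0.0 pos [0.2614 0.5673 0.2218] x [-0.908  0.418 -0.   ] y [ 0.418  0.908 -0.001] z [-0.001 -0.001 -1.   ] w 0.0869 F [0.1 0.1 0.7] q [-1.16  0.33 -0.06  1.46  0.02  1.35 -0.09]
0.0187
scene {'K': array([[409.00506542,   0.        , 287.08576645],
       [  0.        , 409.00506542, 209.35864674],
       [  0.        ,   0.        ,   1.        ]]), 'k1': -0.05107850827711846, 'rvec': array([ 1.52091176,  1.9298383 , -0.90818658]), 'tvec': array([ 0.12699343, -0.27120426,  1.61513479])}
top {'K': array([[391.82701847,   0.        , 271.58179205],
       [  0.        , 391.82701847, 209.92575253],
       [  0.        ,   0.        ,   1.        ]]), 'k1': 0.00593371586966483, 'rvec': array([ 2.16250422, -2.15150661,  0.12103903]), 'tvec': array([-0.01794965,  0.56864877,  1.03121441])}
wrist {'K': array([[344.34207119,   0.        , 283.66458667],
       [  0.        , 344.34207119, 206.48219533],
       [  0.        ,   0.        ,   1.        ]]), 'k1': -0.017536089920801357, 'rvec': array([-2.4445608 , -1.5652635 , -0.21364092]), 'tvec': array([-0.62405867, -0.03267207,  0.39064848])}
```

View pics/scene0.png

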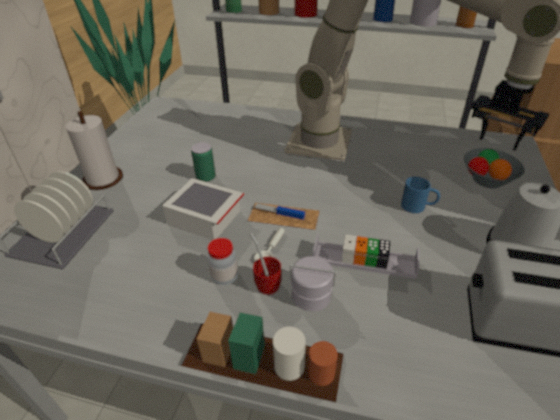

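View pics/top0.png

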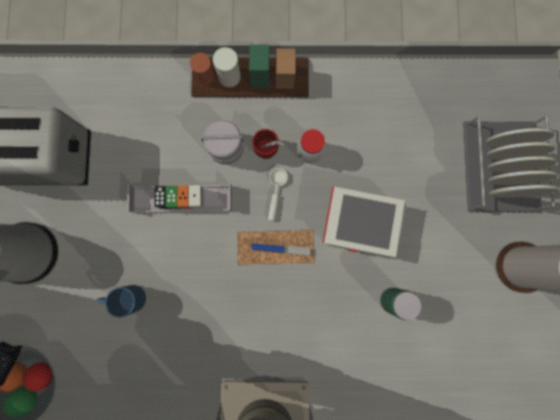

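View pics/wrist0.png

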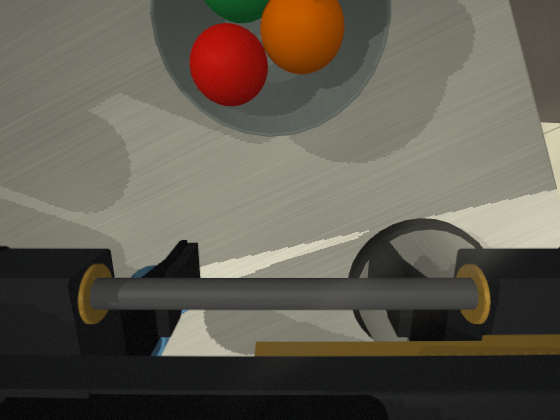

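```bash
python3 - <<'E'
from h import *
im,i=snap('top','t1.png')
c=im[120:320,110:440]; cv2.imwrite('pics/t1c.png',cv2.resize(c,None,fx=2.4,fy=2.4,interpolation=cv2.INTER_CUBIC)[:,:,::-1])
im,i2=snap('scene','s1.png')
c=im[160:300,150:430]; cv2.imwrite('pics/s1c.png',cv2.resize(c,None,fx=2.8,fy=2.8,interpolation=cv2.INTER_CUBIC)[:,:,::-1])
# wrist camera in tool
s,Rm=st(); w=cams.camera_info('wrist'); Rc=R.from_rotvec(np.ravel(w['rvec'])).as_matrix(); o=-Rc.T@w['tvec']
print('cam in tool',Rm.T@(o-s['ee_pos']),'axes',np.round(Rm.T@Rc.T,3))
E
```

```text
t 0.25 pos [0.2615 0.5675 0.2222] x [-0.908  0.418 -0.   ] y [ 0.418  0.908 -0.001] z [-0.    -0.001 -1.   ] w 0.0867 F [0.2 0.3 0. ] q [-1.16  0.33 -0.06  1.46  0.02  1.35 -0.09]
cam in tool [ 0.07399797 -0.00022756 -0.16218963] axes [[-0.    -0.963 -0.27 ]
 [ 1.    -0.    -0.   ]
 [ 0.    -0.27   0.963]]
```

View pics/t1c.png

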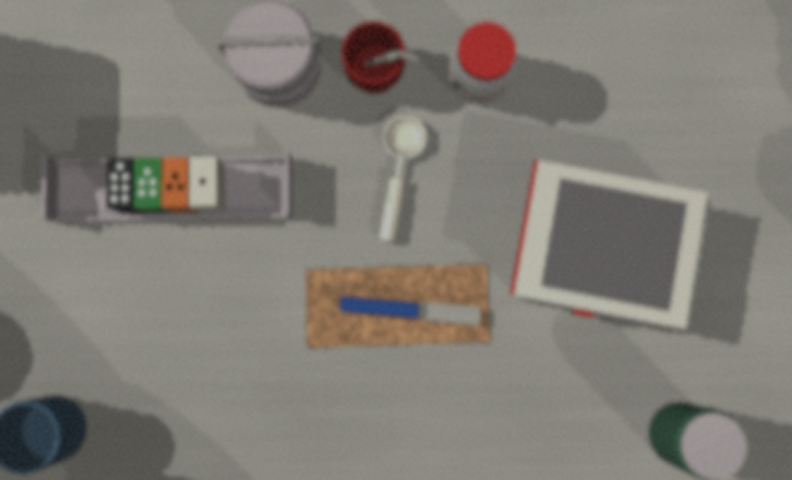

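View pics/s1c.png

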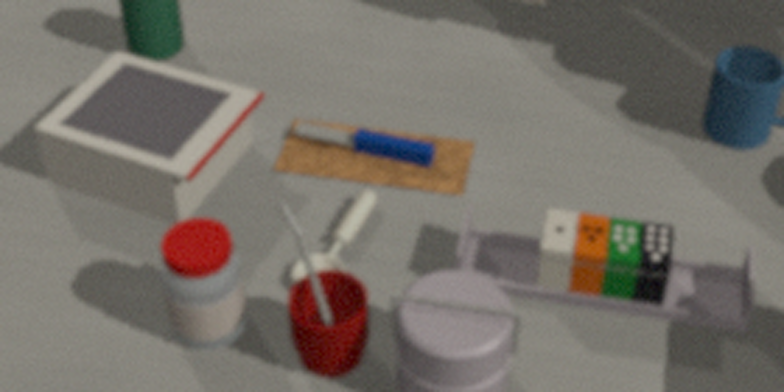

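```bash
cat > meas.py <<'E'
from h import *
def blobs(mask,amin=20):
    n,l,s,c=cv2.connectedComponentsWithStats(mask.astype(np.uint8)); 
    return [(l==k,s[k]) for k in range(1,n) if s[k][4]>amin]
def rectz(info,mask,z):
    ys,xs=np.nonzero(mask); P=np.array([onz(info,x,y,z)[:2] for x,y in zip(xs,ys)])
    (c,sz,a)=cv2.minAreaRect((P*1000).astype(np.float32)); m=P.mean(0)
    ev,V=np.linalg.eigh(np.cov(P.T)); return m,np.array(c)/1000,sz,a,V[:,1]
E
python3 - <<'E'
from meas import *
im,i=snap('top','t2.png'); hsv=cv2.cvtColor(im,cv2.COLOR_RGB2HSV);H,S,V=[hsv[:,:,k].astype(int) for k in range(3)]
roi=np.zeros(H.shape,bool);roi[225:270,230:320]=1
blue=roi&(H>105)&(H<130)&(S>120)
for m,s in blobs(blue): print('handle',s,rectz(i,m,0.027))
mat=roi&(H>5)&(H<25)&(S>70)
for m,s in blobs(mat,100): print('mat',s,rectz(i,m,0.003))
f=lambda x,y,z:np.round(onz(i,x/2.4+110,y/2.4+120,z)[:2],4)
print('lid',[f(*p,0.076) for p in((536,160),(707,193),(687,327),(512,294))])
print('matc',[f(*p,0.003) for p in((307,268),(488,264),(491,340),(308,348))])
print('blade tip',f(481,316,.0165),f(488,318,.0165))
print('rack end tops',[f(*p,.049) for p in((50,155),(46,219),(290,152),(289,218))])
print('tins',[f(*p,.064) for p in((120,185),(148,184),(175,183),(203,182))])
E
```

```text
handle [252 245  32   7 137] (array([ 0.46671892, -0.00598853]), array([ 0.46701791, -0.00460529]), (84.48790740966797, 12.119787216186523), 84.89563751220703, array([0.08588045, 0.99630545]))
mat [ 238  230   76   35 1961] (array([ 0.47045444, -0.02138369]), array([ 0.46954065, -0.02529605]), (89.0522232055664, 207.35394287109375), 2.067850351333618, array([-0.06770596,  0.99770532]))
lid [array([ 0.6259, -0.1771]), array([ 0.5903, -0.3623]), array([ 0.4455, -0.3359]), array([ 0.4796, -0.1494])]
matc [array([0.5111, 0.0784]), array([ 0.5168, -0.1311]), array([ 0.4296, -0.1339]), array([0.4193, 0.0758])]
blade tip [ 0.4567 -0.1214] [ 0.4545 -0.1293]
rack end tops [array([0.6341, 0.3658]), array([0.5615, 0.3668]), array([0.6388, 0.0954]), array([0.5639, 0.0951])]
tins [array([0.5981, 0.2811]), array([0.5993, 0.2501]), array([0.6006, 0.2203]), array([0.6018, 0.1893])]
```

Request:
arm_command([
  {"gripper":100,"spin":8.8},
  {"gripper":100,"spin":8.8},
  {"gripper":100,"spin":8.8},
  {"gripper":100,"spin":8.8},
  {"gripper":100,"spin":8.8},
  {"gripper":100,"spin":8.8},
  {"gripper":100,"spin":8.8},
  {"gripper":100,"spin":8.6},
])

```text
validation failed for argument at $.in...
```

```bash
cat >> h.py <<'E'
def go(p,ang=None):
    """tool-frame delta to target world p (TCP), and spin for tool-x heading ang deg"""
    s,Rm=st(); d=Rm.T@(np.array(p)-s['ee_pos']); h=np.degrees(np.arctan2(Rm[1,0],Rm[0,0]))
    print('delta tool mm',np.round(d*1000,1),'heading',round(h,2),'spin' ,None if ang is None else round(h-ang,2))
E
python3 -c "
from h import *
go([0.4653,-0.026,0.2],85.07)"
```

```text
t 0.3 pos [0.2615 0.5675 0.2223] x [-0.908  0.418 -0.   ] y [ 0.418  0.908 -0.   ] z [-0. -0. -1.] w 0.087 F [ 0.2 -0.8 -0.5] q [-1.16  0.33 -0.06  1.46  0.02  1.35 -0.09]
delta tool mm [-433.5 -453.8   22.5] heading 155.26 spin 70.19
```

Request:
arm_command([
  {"gripper":100,"dx":0,"dy":0,"dz":0,"spin":8.8},
  {"gripper":100,"dx":0,"dy":0,"dz":0,"spin":8.8},
  {"gripper":100,"dx":0,"dy":0,"dz":0,"spin":8.8},
  {"gripper":100,"dx":0,"dy":0,"dz":0,"spin":8.8},
  {"gripper":100,"dx":0,"dy":0,"dz":0,"spin":8.8},
  {"gripper":100,"dx":0,"dy":0,"dz":0,"spin":8.8},
  {"gripper":100,"dx":0,"dy":0,"dz":0,"spin":8.8},
  {"gripper":100,"dx":0,"dy":0,"dz":0,"spin":8.6},
])

```text
time: 1.3
ee_pos: [0.2615, 0.5676, 0.2225]
eef_rot: [0.739, 0.674, -0.0, 0.0]
ft_force: [-0.5, -0.2, -0.0]
width: 0.0873
```

```bash
python3 -c "
from h import *
go([0.4653,-0.026,0.2],85.07)"
```

```text
t 1.3 pos [0.2615 0.5676 0.2225] x [ 0.091  0.996 -0.   ] y [ 0.996 -0.091 -0.   ] z [-0. -0. -1.] w 0.0873 F [-0.5 -0.2 -0. ] q [-1.29  0.33  0.1   1.47 -0.03  1.35 -1.28]
delta tool mm [-572.6  257.    22.5] heading 84.77 spin -0.3
```

Request:
arm_command([
  {"gripper":100,"dx":-0.05,"dy":0.028,"dz":0,"spin":0},
  {"gripper":100,"dx":-0.05,"dy":0.028,"dz":0,"spin":0},
  {"gripper":100,"dx":-0.05,"dy":0.028,"dz":0,"spin":0},
  {"gripper":100,"dx":-0.05,"dy":0.028,"dz":0,"spin":0},
  {"gripper":100,"dx":-0.05,"dy":0.028,"dz":0,"spin":0},
  {"gripper":100,"dx":-0.05,"dy":0.028,"dz":0,"spin":0},
  {"gripper":100,"dx":-0.05,"dy":0.028,"dz":0,"spin":0},
  {"gripper":100,"dx":-0.05,"dy":0.028,"dz":0,"spin":0},
])

```text
time: 2.3
ee_pos: [0.4508, 0.1481, 0.2228]
eef_rot: [0.737, 0.676, 0.0, -0.0]
ft_force: [1.4, 0.3, 0.0]
width: 0.0872
```

```bash
python3 -c "
from h import *
go([0.4653,-0.026,0.2],85.07)"
```

```text
t 2.3 pos [0.4508 0.1481 0.2228] x [0.086 0.996 0.001] y [ 0.996 -0.086  0.001] z [ 0.001  0.001 -1.   ] w 0.0872 F [1.4 0.3 0. ] q [-0.85 -0.02  0.43  1.86  0.01  1.3  -0.5 ]
delta tool mm [-172.2   29.4   22.7] heading 85.07 spin -0.0
```

Request:
arm_command([
  {"gripper":100,"dx":-0.043,"dy":0.0075,"dz":0,"spin":0},
  {"gripper":100,"dx":-0.043,"dy":0.0075,"dz":0,"spin":0},
  {"gripper":100,"dx":-0.043,"dy":0.0075,"dz":0,"spin":0},
  {"gripper":100,"dx":-0.043,"dy":0.0075,"dz":0,"spin":0},
  {"gripper":100,"dx":0,"dy":0,"dz":0,"spin":0},
  {"gripper":100,"dx":0,"dy":0,"dz":0,"spin":0},
  {"gripper":100,"dx":0,"dy":0,"dz":0,"spin":0},
  {"gripper":100,"dx":0,"dy":0,"dz":0,"spin":0},
])

```text
time: 3.3
ee_pos: [0.4653, -0.0233, 0.2224]
eef_rot: [0.736, 0.677, -0.0, -0.0]
ft_force: [-0.2, -0.4, -0.4]
width: 0.0871
```

```bash
python3 -c "
from meas import *
im,i=snap('wrist','w3.png')
hsv=cv2.cvtColor(im,cv2.COLOR_RGB2HSV);H,S,V=[hsv[:,:,k].astype(int) for k in range(3)]
blue=(H>105)&(H<130)&(S>120)
for m,s in blobs(blue,200): print('handle',s,rectz(i,m,0.027))
go([0.4653,-0.026,0.2],85.07)"
```

```text
handle [ 276  121   17   86 1375] (array([ 0.46667072, -0.00374492]), array([ 0.46696509, -0.00497443]), (89.1739501953125, 16.639726638793945), 84.7973861694336, array([0.08773999, 0.99614341]))
t 3.35 pos [ 0.4654 -0.0234  0.2225] x [ 0.085  0.996 -0.   ] y [ 0.996 -0.085 -0.   ] z [-0. -0. -1.] w 0.0872 F [-0.3 -0.1  0.2] q [-0.68 -0.06  0.62  1.89  0.04  1.3  -0.16]
delta tool mm [-2.6  0.1 22.5] heading 85.14 spin 0.07
```

View pics/w3.png

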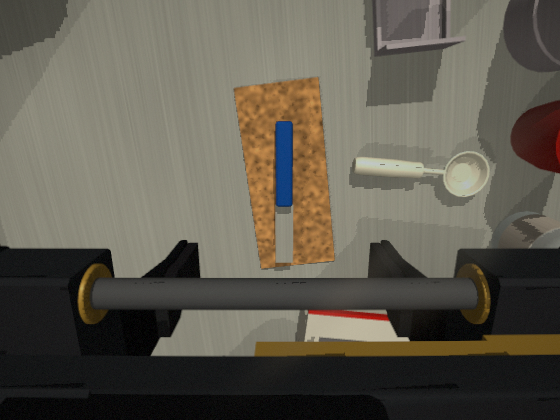

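Request:
arm_command([
  {"gripper":60,"dx":0,"dy":0,"dz":0.045,"spin":0},
  {"gripper":60,"dx":0,"dy":0,"dz":0.045,"spin":0},
  {"gripper":60,"dx":0,"dy":0,"dz":0.045,"spin":0},
  {"gripper":60,"dx":0,"dy":0,"dz":0.045,"spin":0},
  {"gripper":60,"dx":0,"dy":0,"dz":0.025,"spin":0},
  {"gripper":60,"dx":0,"dy":0,"dz":0.011,"spin":0},
  {"gripper":60,"dx":0,"dy":0,"dz":0,"spin":0},
  {"gripper":60,"dx":0,"dy":0,"dz":0,"spin":0},
])

```text
time: 4.35
ee_pos: [0.4662, -0.0239, 0.0075]
eef_rot: [0.737, 0.676, 0.001, 0.0]
ft_force: [0.2, 0.2, 1.0]
width: 0.0519
```

Request:
arm_command([
  {"gripper":0,"dx":0,"dy":0,"dz":0,"spin":0},
  {"gripper":0,"dx":0,"dy":0,"dz":0,"spin":0},
  {"gripper":0,"dx":0,"dy":0,"dz":0,"spin":0},
  {"gripper":0,"dx":0,"dy":0,"dz":0,"spin":0},
  {"gripper":0,"dx":0,"dy":0,"dz":0,"spin":0},
  {"gripper":0,"dx":0,"dy":0,"dz":0,"spin":0},
  {"gripper":0,"dx":0,"dy":0,"dz":0,"spin":0},
  {"gripper":0,"dx":0,"dy":0,"dz":0,"spin":0},
], grip_force=55)

```text
time: 5.35
ee_pos: [0.4654, -0.0241, 0.0066]
eef_rot: [0.737, 0.676, 0.0, -0.0]
ft_force: [-0.3, 0.7, 2.6]
width: 0.0177
```

Request:
arm_command([
  {"gripper":0,"dx":0,"dy":0,"dz":-0.015,"spin":0},
  {"gripper":0,"dx":0,"dy":0,"dz":-0.025,"spin":1},
  {"gripper":0,"dx":0,"dy":0.01,"dz":-0.025,"spin":1},
  {"gripper":0,"dx":0,"dy":0.02,"dz":-0.025,"spin":1},
  {"gripper":0,"dx":0,"dy":0.02,"dz":-0.025,"spin":1},
  {"gripper":0,"dx":0,"dy":0.02,"dz":-0.02,"spin":1},
  {"gripper":0,"dx":0,"dy":0.02,"dz":0,"spin":0.5},
  {"gripper":0,"dx":0,"dy":0,"dz":0,"spin":0},
])

```text
time: 6.35
ee_pos: [0.555, -0.0373, 0.1422]
eef_rot: [0.769, 0.64, -0.0, 0.001]
ft_force: [-0.4, 0.1, -1.4]
width: 0.0178
```

```bash
python3 -c "
from meas import *
im,i=snap('wrist','w4.png')
go([.5768,-.0342,.055],79.4)
for p in [(0.6259,-0.1771,.076),(0.4796,-0.1494,.076)]: print(proj(i,p))
im,i=snap('top','t4.png');c=im[120:320,110:440]; cv2.imwrite('pics/t4c.png',cv2.resize(c,None,fx=2.4,fy=2.4,interpolation=cv2.INTER_CUBIC)[:,:,::-1])
"
```

```text
t 6.4 pos [ 0.554  -0.0372  0.1417] x [ 0.182  0.983 -0.001] y [ 0.983 -0.182 -0.   ] z [-0.001 -0.001 -1.   ] w 0.0176 F [-0.1 -0.5 -0.8] q [-0.6   0.28  0.68  1.78 -0.19  1.15 -0.04]
delta tool mm [ 7.1 21.9 86.7] heading 79.53 spin 0.13
(np.float64(402.7929516615464), np.float64(367.9502012354319))
(np.float64(216.42810053693302), np.float64(367.53799557281747))
```

View pics/w4.png

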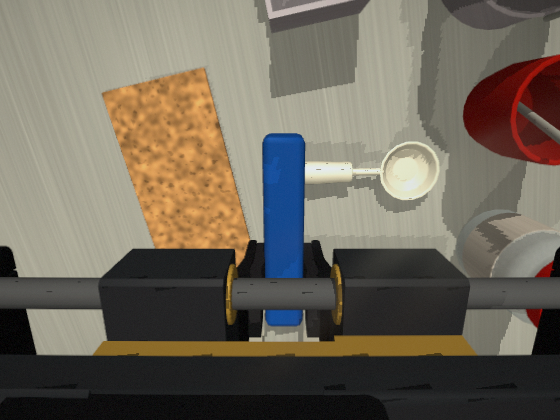

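View pics/t4c.png

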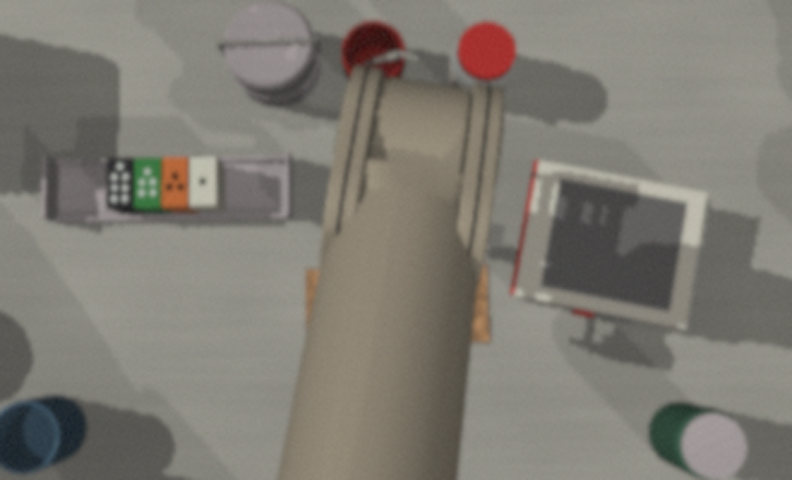

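```bash
python3 -c "
from meas import *
i=cams.camera_info('scene')
for p in [(264,94),(190,175),(122,56),(38,126)]: print(onz(i,150+p[0]/2.8,160+p[1]/2.8,.076))
"
```

```text
[ 0.48426874 -0.14462861  0.076     ]
[ 0.62584419 -0.17493887  0.076     ]
[ 0.45386809 -0.32354751  0.076     ]
[ 0.59012944 -0.35905656  0.076     ]
```

Request:
arm_command([
  {"gripper":0,"dx":0.008,"dy":0.02,"dz":0,"spin":0.1},
  {"gripper":0,"dx":0,"dy":0.002,"dz":0.02,"spin":0},
  {"gripper":0,"dx":0,"dy":0,"dz":0.025,"spin":0},
  {"gripper":0,"dx":0,"dy":0,"dz":0.025,"spin":0},
  {"gripper":0,"dx":0,"dy":0,"dz":0.018,"spin":0},
  {"gripper":0,"dx":0,"dy":0,"dz":0,"spin":0},
  {"gripper":0,"dx":0,"dy":0,"dz":0,"spin":0},
  {"gripper":0,"dx":0,"dy":0,"dz":0,"spin":0},
])

```text
time: 7.45
ee_pos: [0.5781, -0.033, 0.0544]
eef_rot: [0.769, 0.639, 0.001, 0.0]
ft_force: [-0.3, -0.0, -0.6]
width: 0.0177
```

```bash
python3 -c "
from meas import *
go([.569,-.079,.054],79.5)
im,i=snap('scene','s5.png')
c=im[150:270,150:390]; cv2.imwrite('pics/s5c.png',cv2.resize(c,None,fx=3.2,fy=3.2,interpolation=cv2.INTER_CUBIC)[:,:,::-1])
"
```

```text
t 7.45 pos [ 0.5781 -0.033   0.0544] x [0.183 0.983 0.001] y [ 0.983 -0.183  0.001] z [ 0.002  0.    -1.   ] w 0.0177 F [-0.3 -0.  -0.6] q [-0.54  0.44  0.63  1.8  -0.3   1.    0.03]
delta tool mm [-46.9  -0.5   0.4] heading 79.46 spin -0.04
```

View pics/s5c.png

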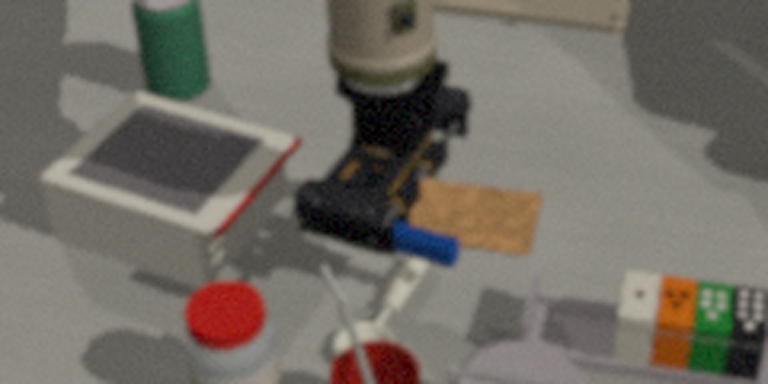

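Blade aligned in front of the lip. Insert.

Request:
arm_command([
  {"gripper":0,"dx":-0.01,"dy":0,"dz":0,"spin":0},
  {"gripper":0,"dx":-0.01,"dy":0,"dz":0,"spin":0},
  {"gripper":0,"dx":-0.01,"dy":0,"dz":0,"spin":0},
  {"gripper":0,"dx":-0.01,"dy":0,"dz":0,"spin":0},
  {"gripper":0,"dx":-0.006,"dy":0,"dz":0,"spin":0},
  {"gripper":0,"dx":0,"dy":0,"dz":0,"spin":0},
  {"gripper":0,"dx":0,"dy":0,"dz":0,"spin":0},
  {"gripper":0,"dx":0,"dy":0,"dz":0,"spin":0},
])

```text
time: 8.5
ee_pos: [0.5692, -0.0777, 0.0535]
eef_rot: [0.769, 0.639, 0.0, -0.0]
ft_force: [-0.6, 0.2, -1.2]
width: 0.0176
```

Request:
arm_command([
  {"gripper":0,"dx":0,"dy":0,"dz":-0.003,"spin":0},
  {"gripper":0,"dx":0,"dy":0,"dz":-0.003,"spin":0},
  {"gripper":0,"dx":0,"dy":0,"dz":-0.003,"spin":0},
  {"gripper":0,"dx":0,"dy":0,"dz":-0.003,"spin":0},
  {"gripper":0,"dx":0,"dy":0,"dz":-0.003,"spin":0},
  {"gripper":0,"dx":0,"dy":0,"dz":-0.003,"spin":0},
  {"gripper":0,"dx":0,"dy":0,"dz":0,"spin":0},
  {"gripper":0,"dx":0,"dy":0,"dz":0,"spin":0},
])

```text
time: 9.5
ee_pos: [0.5692, -0.0781, 0.0716]
eef_rot: [0.769, 0.639, 0.0, -0.0]
ft_force: [0.2, 0.2, -1.1]
width: 0.0174
```

```bash
python3 -c "
from meas import *
go([.569,-.079,.054],79.5)
im,i=snap('scene','s6.png')
c=im[150:270,150:390]; cv2.imwrite('pics/s6c.png',cv2.resize(c,None,fx=3.2,fy=3.2,interpolation=cv2.INTER_CUBIC)[:,:,::-1])
"
```

```text
t 9.5 pos [ 0.5692 -0.0781  0.0716] x [0.183 0.983 0.   ] y [ 0.983 -0.183  0.   ] z [ 0.  0. -1.] w 0.0174 F [ 0.2  0.2 -1.1] q [-0.48  0.41  0.66  1.8  -0.29  1.03  0.1 ]
delta tool mm [-0.9 -0.  17.6] heading 79.47 spin -0.03
```

View pics/s6c.png

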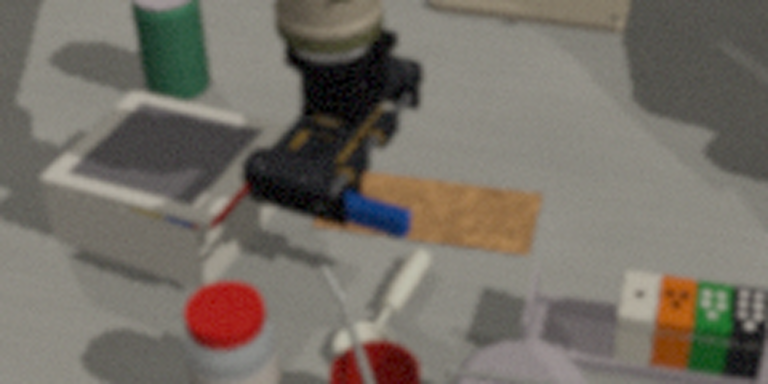

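Request:
arm_command([
  {"gripper":0,"dx":-0.005,"dy":0,"dz":-0.02,"spin":0},
  {"gripper":0,"dx":-0.005,"dy":0,"dz":-0.02,"spin":0},
  {"gripper":0,"dx":-0.009,"dy":0,"dz":-0.0148,"spin":0},
  {"gripper":0,"dx":-0.009,"dy":0,"dz":-0.0148,"spin":0},
  {"gripper":0,"dx":-0.009,"dy":0,"dz":-0.0148,"spin":0},
  {"gripper":0,"dx":-0.0126,"dy":0,"dz":-0.011,"spin":0},
  {"gripper":0,"dx":-0.0126,"dy":0,"dz":-0.011,"spin":0},
  {"gripper":0,"dx":-0.0126,"dy":0,"dz":-0.011,"spin":0},
])

```text
time: 10.55
ee_pos: [0.5551, -0.1527, 0.1895]
eef_rot: [0.769, 0.639, -0.0, -0.0]
ft_force: [0.6, 1.5, -2.0]
width: 0.0179
```

```bash
python3 -c "
from meas import *
st()
im,i=snap('scene','s7.png')
c=im[110:270,110:390]; cv2.imwrite('pics/s7c.png',cv2.resize(c,None,fx=2.8,fy=2.8,interpolation=cv2.INTER_CUBIC)[:,:,::-1])
"
```

```text
t 10.55 pos [ 0.5551 -0.1527  0.1895] x [ 0.183  0.983 -0.   ] y [ 0.983 -0.183 -0.   ] z [-0.  0. -1.] w 0.0179 F [ 0.6  1.5 -2. ] q [-0.42  0.29  0.74  1.67 -0.2   1.26  0.17]
```

View pics/s7c.png

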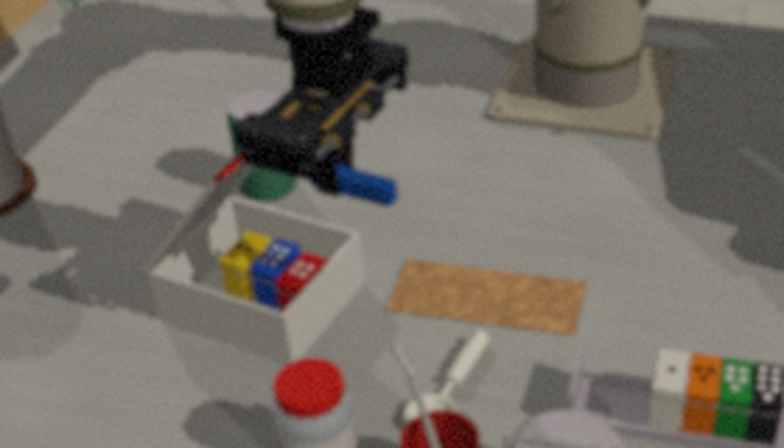

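Request:
arm_command([
  {"gripper":0,"dx":-0.0149,"dy":0,"dz":-0.0066,"spin":0},
  {"gripper":0,"dx":-0.0149,"dy":0,"dz":-0.0066,"spin":0},
  {"gripper":0,"dx":-0.0149,"dy":0,"dz":-0.0066,"spin":0},
  {"gripper":0,"dx":-0.0157,"dy":0,"dz":-0.0018,"spin":0},
  {"gripper":0,"dx":-0.0157,"dy":0,"dz":-0.0018,"spin":0},
  {"gripper":0,"dx":-0.0157,"dy":0,"dz":-0.0018,"spin":0},
  {"gripper":0,"dx":-0.015,"dy":0,"dz":0,"spin":0},
  {"gripper":0,"dx":-0.015,"dy":0,"dz":0,"spin":0},
])

```text
time: 11.6
ee_pos: [0.5328, -0.2724, 0.2139]
eef_rot: [0.769, 0.639, -0.0, -0.0]
ft_force: [0.1, 1.0, -0.6]
width: 0.0176
```

```bash
python3 -c "
from meas import *
st()
im,i=snap('scene','s8.png')
c=im[110:270,110:390]; cv2.imwrite('pics/s8c.png',cv2.resize(c,None,fx=2.8,fy=2.8,interpolation=cv2.INTER_CUBIC)[:,:,::-1])
"
```

```text
t 11.6 pos [ 0.5328 -0.2724  0.2139] x [0.183 0.983 0.   ] y [ 0.983 -0.183 -0.   ] z [-0.  0. -1.] w 0.0176 F [ 0.1  1.  -0.6] q [-0.23  0.34  0.79  1.58 -0.25  1.32  0.41]
```

View pics/s8c.png

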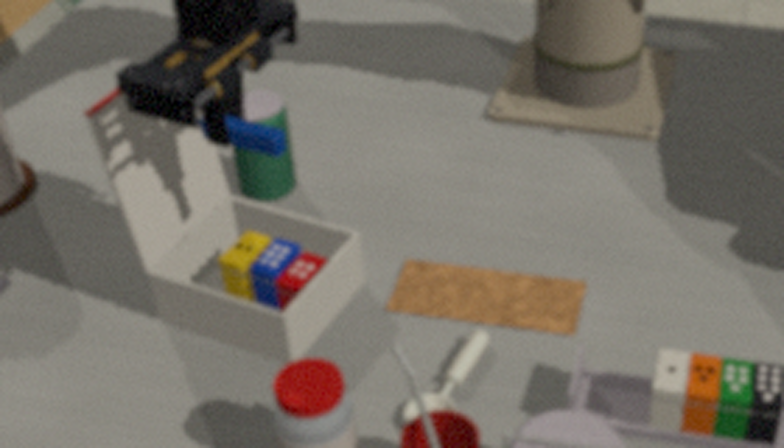

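Request:
arm_command([
  {"gripper":0,"dx":0.041,"dy":-0.0185,"dz":0,"spin":0},
  {"gripper":0,"dx":0.041,"dy":-0.0185,"dz":0,"spin":0},
  {"gripper":0,"dx":0.041,"dy":-0.0185,"dz":0,"spin":0},
  {"gripper":0,"dx":0.041,"dy":-0.0185,"dz":0,"spin":0},
  {"gripper":0,"dx":0.041,"dy":-0.0185,"dz":0,"spin":0},
  {"gripper":0,"dx":0.041,"dy":-0.0185,"dz":0,"spin":0},
  {"gripper":0,"dx":0,"dy":0,"dz":0.02,"spin":-6.3},
  {"gripper":0,"dx":0,"dy":0,"dz":0.02,"spin":-6.3},
])

```text
time: 12.65
ee_pos: [0.4691, -0.009, 0.1738]
eef_rot: [0.693, 0.721, 0.0, 0.0]
ft_force: [0.1, 0.4, -0.7]
width: 0.0178
```

```bash
python3 -c "
from meas import *
go([.4687,-.0107,.0075],92.2)
im,i=snap('wrist','w9.png')
s,Rm=st()
mat=[onz(i,*p,.003) for p in ((0,0),)]
"
```

```text
t 12.65 pos [ 0.4691 -0.009   0.1738] x [-0.041  0.999  0.   ] y [0.999 0.041 0.001] z [ 0.001  0.    -1.   ] w 0.0178 F [ 0.1  0.4 -0.7] q [-0.69 -0.    0.62  1.95  0.    1.19 -0.03]
delta tool mm [ -1.8  -0.7 166.3] heading 92.33 spin 0.13
t 12.7 pos [ 0.4678 -0.0094  0.1713] x [-0.046  0.999 -0.001] y [ 0.999  0.046 -0.003] z [-0.003 -0.001 -1.   ] w 0.0177 F [-1.7 -0.4 -2.6] q [-0.69 -0.    0.62  1.96  0.    1.19 -0.02]
```

View pics/w9.png

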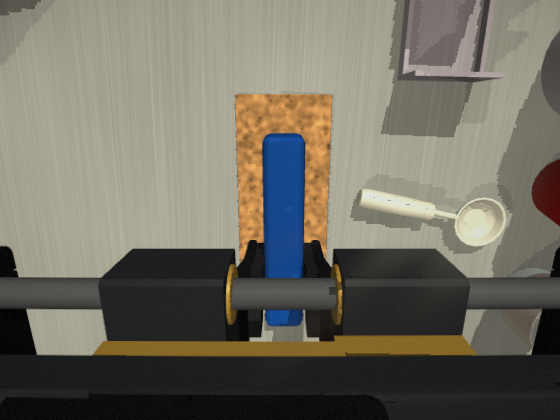

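Request:
arm_command([
  {"gripper":0,"dx":-0.0015,"dy":0,"dz":0.04,"spin":0},
  {"gripper":0,"dx":0,"dy":0,"dz":0.04,"spin":0},
  {"gripper":0,"dx":0,"dy":0,"dz":0.04,"spin":0},
  {"gripper":0,"dx":0,"dy":0,"dz":0.026,"spin":0},
  {"gripper":0,"dx":0,"dy":0,"dz":0.01,"spin":0},
  {"gripper":0,"dx":0,"dy":0,"dz":0.008,"spin":0},
  {"gripper":0,"dx":0,"dy":0,"dz":0.001,"spin":0},
  {"gripper":0,"dx":0,"dy":0,"dz":0,"spin":0},
])

```text
time: 13.7
ee_pos: [0.4696, -0.0107, 0.0098]
eef_rot: [0.694, 0.72, 0.001, 0.0]
ft_force: [0.7, 0.1, -0.6]
width: 0.0176
```

Request:
arm_command([
  {"gripper":0,"dx":0,"dy":0,"dz":0.0015,"spin":0},
  {"gripper":0,"dx":0,"dy":0,"dz":0.001,"spin":0},
  {"gripper":50,"dx":0,"dy":0,"dz":0,"spin":0},
  {"gripper":50,"dx":0,"dy":0,"dz":0,"spin":0},
  {"gripper":50,"dx":0,"dy":0,"dz":0,"spin":0},
  {"gripper":50,"dx":0,"dy":0,"dz":-0.03,"spin":0},
  {"gripper":50,"dx":0,"dy":0,"dz":-0.05,"spin":0},
  {"gripper":50,"dx":0,"dy":0,"dz":-0.06,"spin":0},
])

```text
time: 14.7
ee_pos: [0.4683, -0.0111, 0.1477]
eef_rot: [0.694, 0.72, -0.001, -0.0]
ft_force: [1.5, 0.7, 0.4]
width: 0.0431
```

```bash
python3 -c "
from meas import *
go([.56,0.2,.24],92.2)
im,i=snap('wrist','w10.png')
"
```

```text
t 14.7 pos [ 0.4683 -0.0111  0.1477] x [-0.036  0.999 -0.001] y [ 0.999  0.036 -0.002] z [-0.001 -0.001 -1.   ] w 0.0431 F [1.5 0.7 0.4] q [-0.71  0.03  0.66  1.99 -0.02  1.14 -0.01]
delta tool mm [207.6  99.  -92.6] heading 92.05 spin -0.15
```

View pics/w10.png

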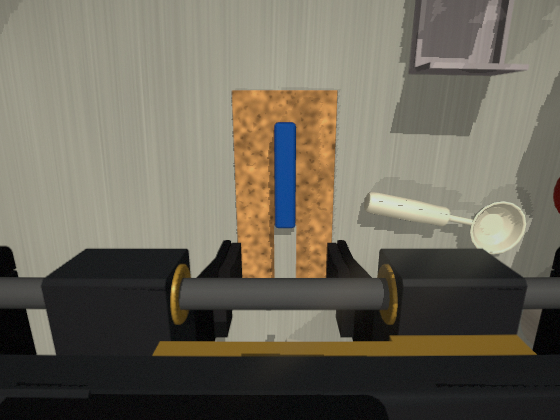

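Request:
arm_command([
  {"gripper":100,"dx":0,"dy":0,"dz":-0.05,"spin":0},
  {"gripper":100,"dx":0.04,"dy":0.022,"dz":-0.04,"spin":0},
  {"gripper":100,"dx":0.044,"dy":0.022,"dz":0,"spin":0},
  {"gripper":100,"dx":0.044,"dy":0.022,"dz":0,"spin":0},
  {"gripper":100,"dx":0.044,"dy":0.022,"dz":0,"spin":0},
  {"gripper":100,"dx":0.044,"dy":0.022,"dz":0,"spin":0},
  {"gripper":100,"dx":0.044,"dy":0.022,"dz":0,"spin":0},
  {"gripper":100,"dx":0,"dy":0,"dz":0,"spin":0},
])

```text
time: 15.75
ee_pos: [0.5912, 0.2582, 0.2349]
eef_rot: [0.692, 0.722, -0.001, -0.0]
ft_force: [0.1, -0.3, 0.7]
width: 0.0869
```

```bash
python3 -c "
from meas import *
go([.6,0.2,.24],92.2)
im,i=snap('wrist','w11.png')
"
```

```text
t 15.75 pos [0.5912 0.2582 0.2349] x [-0.041  0.999 -0.   ] y [ 0.999  0.041 -0.002] z [-0.002 -0.    -1.   ] w 0.0869 F [ 0.1 -0.3  0.7] q [-0.86  0.4   0.52  1.41 -0.2   1.39 -0.3 ]
delta tool mm [-58.5   6.3  -5.1] heading 92.37 spin 0.17
```

View pics/w11.png

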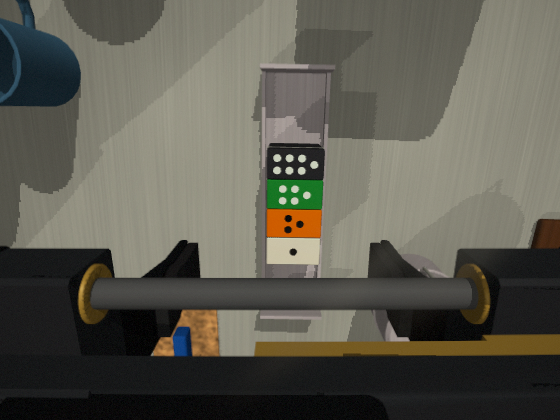

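```bash
python3 -c "
from meas import *
i=cams.camera_info('wrist')
im=cv2.imread('pics/w11.png')
cv2.imwrite('pics/w11c.png',cv2.resize(im[55:330,230:430],None,fx=2.1,fy=2.1,interpolation=cv2.INTER_CUBIC))
for n,p in dict(w=(293.5,251.5),o=(294.5,223),g=(295,194.5),k=(296,165)).items(): print(n,onz(i,*p,.064))
# rack end wall top inner corners, z=.049
for p in [(262,66),(334,66),(264,70),(331,70),(262,318),(320,318)]: print(p,onz(i,*p,.049))
im=cams.camera('top');i=cams.camera_info('top')
"
```

```text
w [0.60389938 0.18671145 0.064     ]
o [0.60347125 0.21810596 0.064     ]
g [0.60256792 0.24801486 0.064     ]
k [0.60214771 0.27757631 0.064     ]
(262, 66) [0.56613026 0.36810034 0.049     ]
(334, 66) [0.63416769 0.3707306  0.049     ]
(264, 70) [0.56810465 0.36461732 0.049     ]
(331, 70) [0.63159358 0.36707079 0.049     ]
(262, 318) [0.57191777 0.09561848 0.049     ]
(320, 318) [0.63914967 0.09825897 0.049     ]
```

View pics/w11c.png

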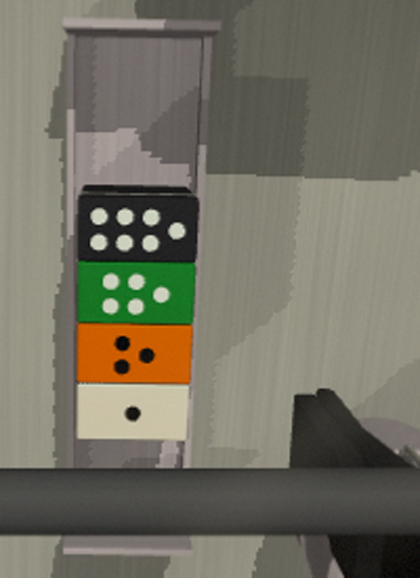

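```bash
python3 -c "
from meas import *
i=cams.camera_info('top')
f=lambda x,y,z:np.round(onz(i,x/2.4+110,y/2.4+120,z)[:2],4)
print('stack',f(268,45,.102),'cup',f(373,55,.075),'jar',f(487,50,.11),'canister',f(714,446,.12))
c=np.array([.603,.2327]);v=np.array([-.0195,.9998])
for s in(-112.5,-75,-45.75,-37.5,-15.25,0,15.25,37.5,45.75,75,112.5): print(s,np.round(c+s/1000*v,4))
go([.6022,.2784,.038],91.1)
"
```

```text
stack [0.7464 0.1153] cup [0.7437 0.0021] jar [ 0.7392 -0.121 ] canister [ 0.3265 -0.3456]
-112.5 [0.6052 0.1202]
-75 [0.6045 0.1577]
-45.75 [0.6039 0.187 ]
-37.5 [0.6037 0.1952]
-15.25 [0.6033 0.2175]
0 [0.603  0.2327]
15.25 [0.6027 0.2479]
37.5 [0.6023 0.2702]
45.75 [0.6021 0.2784]
75 [0.6015 0.3077]
112.5 [0.6008 0.3452]
t 15.85 pos [0.5916 0.2536 0.236 ] x [-0.036  0.999 -0.001] y [ 0.999  0.036 -0.001] z [-0.001 -0.001 -1.   ] w 0.0871 F [-0.1  0.3 -0.3] q [-0.86  0.39  0.52  1.41 -0.19  1.39 -0.3 ]
delta tool mm [ 24.7  11.6 198. ] heading 92.08 spin 0.98
```

Request:
arm_command([
  {"gripper":100,"dx":0.012,"dy":0.006,"dz":0,"spin":1.0},
  {"gripper":100,"dx":0.0125,"dy":0.0055,"dz":0.04,"spin":0},
  {"gripper":100,"dx":0,"dy":0,"dz":0.05,"spin":0},
  {"gripper":100,"dx":0,"dy":0,"dz":0.05,"spin":0},
  {"gripper":100,"dx":0,"dy":0,"dz":0.03,"spin":0},
  {"gripper":100,"dx":0,"dy":0,"dz":0.018,"spin":0},
  {"gripper":100,"dx":0,"dy":0,"dz":0.01,"spin":0},
  {"gripper":100,"dx":0,"dy":0,"dz":0,"spin":0},
])

```text
time: 16.85
ee_pos: [0.6027, 0.2786, 0.039]
eef_rot: [0.701, 0.713, 0.0, -0.0]
ft_force: [0.9, -0.2, 1.4]
width: 0.0875
```

```bash
python3 -c "
from meas import *
go([.6022,.2784,.038],91.1)
im,i=snap('wrist','w12.png')
"
```

```text
t 16.85 pos [0.6027 0.2786 0.039 ] x [-0.018  1.     0.   ] y [1.    0.018 0.   ] z [ 0.  0. -1.] w 0.0875 F [ 0.9 -0.2  1.4] q [-0.83  0.6   0.46  1.56 -0.29  1.05 -0.28]
delta tool mm [-0.2 -0.5  1. ] heading 91.04 spin -0.06
```

View pics/w12.png

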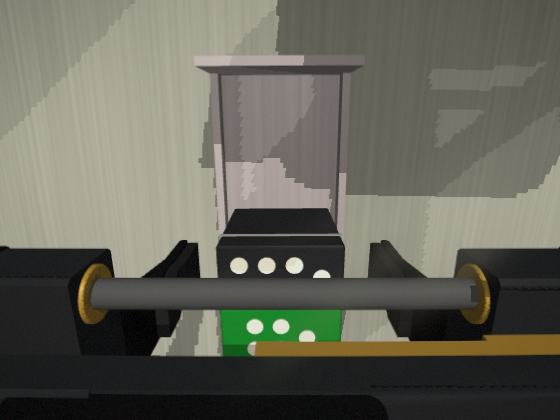

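Request:
arm_command([
  {"gripper":40,"dx":0,"dy":0,"dz":0,"spin":0},
  {"gripper":40,"dx":0,"dy":0,"dz":0,"spin":0},
  {"gripper":40,"dx":0,"dy":0,"dz":0,"spin":0},
  {"gripper":40,"dx":0,"dy":0,"dz":0,"spin":0},
  {"gripper":40,"dx":0.012,"dy":0,"dz":0,"spin":0},
  {"gripper":40,"dx":0.018,"dy":0,"dz":0,"spin":0},
  {"gripper":40,"dx":0.02,"dy":0,"dz":0,"spin":0},
  {"gripper":40,"dx":0.0167,"dy":0,"dz":0,"spin":0},
], grip_force=12)

```text
time: 17.9
ee_pos: [0.6011, 0.3468, 0.0386]
eef_rot: [0.7, 0.714, 0.0, 0.0]
ft_force: [0.9, -2.3, 2.4]
width: 0.0562
```

Request:
arm_command([
  {"gripper":40,"dx":0,"dy":0,"dz":0,"spin":0},
  {"gripper":100,"dx":0,"dy":0,"dz":0,"spin":0},
  {"gripper":100,"dx":0,"dy":0,"dz":0,"spin":0},
  {"gripper":100,"dx":0,"dy":0,"dz":0,"spin":0},
  {"gripper":100,"dx":0,"dy":0,"dz":-0.03,"spin":0},
  {"gripper":100,"dx":-0.03,"dy":0,"dz":0,"spin":0},
  {"gripper":100,"dx":-0.03,"dy":0,"dz":0,"spin":0},
  {"gripper":100,"dx":-0.037,"dy":0,"dz":0,"spin":0},
])

```text
time: 18.9
ee_pos: [0.6028, 0.2476, 0.0686]
eef_rot: [0.7, 0.714, 0.0, -0.0]
ft_force: [0.2, 0.7, -0.9]
width: 0.0872
```

```bash
python3 -c "
from meas import *
go([.6027,.2479,.038],91.1)
im,i=snap('wrist','w13.png')
"
```

```text
t 18.9 pos [0.6028 0.2476 0.0686] x [-0.019  1.     0.   ] y [ 1.     0.019 -0.   ] z [-0.  0. -1.] w 0.0872 F [ 0.2  0.7 -0.9] q [-0.81  0.54  0.48  1.58 -0.27  1.09 -0.25]
delta tool mm [ 0.3 -0.1 30.6] heading 91.1 spin -0.0
```

View pics/w13.png

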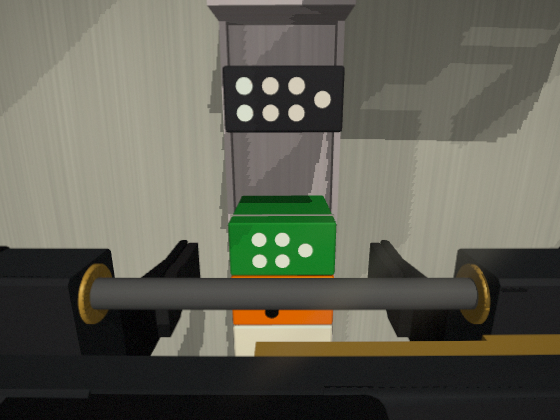

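Request:
arm_command([
  {"gripper":100,"dx":0,"dy":0,"dz":0.02,"spin":0},
  {"gripper":100,"dx":0,"dy":0,"dz":0.0105,"spin":0},
  {"gripper":40,"dx":0,"dy":0,"dz":0,"spin":0},
  {"gripper":40,"dx":0,"dy":0,"dz":0,"spin":0},
  {"gripper":40,"dx":0,"dy":0,"dz":0,"spin":0},
  {"gripper":40,"dx":0,"dy":0,"dz":0,"spin":0},
  {"gripper":40,"dx":0.011,"dy":0,"dz":0,"spin":0},
  {"gripper":40,"dx":0.0112,"dy":0,"dz":0,"spin":0},
])

```text
time: 19.95
ee_pos: [0.6031, 0.2696, 0.0389]
eef_rot: [0.701, 0.713, -0.0, 0.001]
ft_force: [-0.1, -2.6, 2.5]
width: 0.056
```

Request:
arm_command([
  {"gripper":40,"dx":0,"dy":0,"dz":0,"spin":0},
  {"gripper":100,"dx":0,"dy":0,"dz":0,"spin":0},
  {"gripper":100,"dx":0,"dy":0,"dz":0,"spin":0},
  {"gripper":100,"dx":0,"dy":0,"dz":0,"spin":0},
  {"gripper":100,"dx":0,"dy":0,"dz":-0.03,"spin":0},
  {"gripper":100,"dx":-0.027,"dy":0,"dz":0,"spin":0},
  {"gripper":100,"dx":-0.028,"dy":0,"dz":0,"spin":0},
  {"gripper":100,"dx":-0.028,"dy":0,"dz":0,"spin":0},
])

```text
time: 20.95
ee_pos: [0.6041, 0.1865, 0.0681]
eef_rot: [0.701, 0.714, 0.0, -0.0]
ft_force: [-0.0, -0.2, -0.9]
width: 0.0871
```

```bash
python3 -c "
from meas import *
go([.6039,.187,.038],91.1)
im,i=snap('wrist','w14.png')
"
```

```text
t 20.95 pos [0.6041 0.1865 0.0681] x [-0.018  1.     0.   ] y [1.    0.018 0.   ] z [ 0.  0. -1.] w 0.0871 F [-0.  -0.2 -0.9] q [-0.75  0.51  0.49  1.63 -0.27  1.07 -0.16]
delta tool mm [ 0.5 -0.2 30.1] heading 91.06 spin -0.04
```

View pics/w14.png

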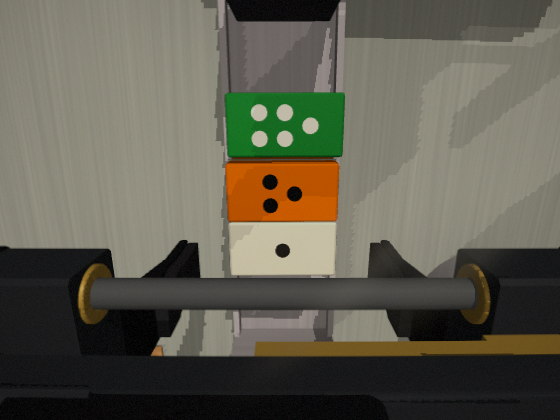

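```bash
python3 -c "
from meas import *
i=cams.camera_info('wrist')
for n,p in dict(w=(282.5,248),o=(282.5,190.5),g=(285,125)).items(): print(n,onz(i,*p,.064))
"
```

```text
w [0.60381796 0.18585245 0.064     ]
o [0.60342857 0.21651934 0.064     ]
g [0.60420311 0.2481816  0.064     ]
```

```bash
python3 -c "
from meas import *
i=cams.camera_info('wrist')
for n,p in dict(k=(284,98.5),g=(282.5,246)).items(): print(n,onz(i,*p,.064)+np.array([-.0013,.0611,0]))
"
```

```text
k [0.6022665  0.32121905 0.064     ]
g [0.60250378 0.24807015 0.064     ]
```

Request:
arm_command([
  {"gripper":80,"dx":-0.0003,"dy":0,"dz":0.02,"spin":0},
  {"gripper":80,"dx":0,"dy":0,"dz":0.01,"spin":0},
  {"gripper":40,"dx":0,"dy":0,"dz":0,"spin":0},
  {"gripper":40,"dx":0,"dy":0,"dz":0,"spin":0},
  {"gripper":40,"dx":0,"dy":0,"dz":0,"spin":0},
  {"gripper":40,"dx":0,"dy":0,"dz":0,"spin":0},
  {"gripper":40,"dx":0,"dy":0,"dz":0,"spin":0},
  {"gripper":40,"dx":0,"dy":0,"dz":0,"spin":0},
])

```text
time: 22.0
ee_pos: [0.6042, 0.1872, 0.0383]
eef_rot: [0.701, 0.714, 0.0, -0.0]
ft_force: [0.0, 0.2, -0.7]
width: 0.0558
```

Request:
arm_command([
  {"gripper":40,"dx":-0.011,"dy":0,"dz":0,"spin":0},
  {"gripper":40,"dx":-0.015,"dy":0,"dz":0,"spin":0},
  {"gripper":40,"dx":-0.015,"dy":0,"dz":0,"spin":0},
  {"gripper":40,"dx":-0.015,"dy":0,"dz":0,"spin":0},
  {"gripper":40,"dx":-0.01,"dy":0,"dz":0,"spin":0},
  {"gripper":40,"dx":0,"dy":0,"dz":0,"spin":0},
  {"gripper":80,"dx":0,"dy":0,"dz":0,"spin":0},
  {"gripper":80,"dx":0,"dy":0,"dz":0,"spin":0},
])

```text
time: 23.0
ee_pos: [0.6052, 0.122, 0.038]
eef_rot: [0.7, 0.714, 0.0, -0.0]
ft_force: [0.2, 0.5, -0.2]
width: 0.0666
```

Request:
arm_command([
  {"gripper":80,"dx":0,"dy":0,"dz":0,"spin":0},
  {"gripper":80,"dx":0,"dy":0,"dz":-0.03,"spin":0},
  {"gripper":80,"dx":0.033,"dy":0,"dz":0,"spin":0},
  {"gripper":80,"dx":0.033,"dy":0,"dz":0,"spin":0},
  {"gripper":80,"dx":0.031,"dy":0,"dz":0,"spin":0},
  {"gripper":80,"dx":0,"dy":0,"dz":0,"spin":0},
  {"gripper":80,"dx":0,"dy":0,"dz":0,"spin":0},
  {"gripper":80,"dx":0,"dy":0,"dz":0,"spin":0},
])

```text
time: 24.0
ee_pos: [0.6038, 0.2168, 0.0682]
eef_rot: [0.701, 0.713, -0.0, 0.0]
ft_force: [0.6, 0.3, -0.3]
width: 0.0695
```

```bash
python3 -c "
from meas import *
go([.6033,.2175,.038],91.1)
im,i=snap('wrist','w15.png')
"
```

```text
t 24.0 pos [0.6038 0.2168 0.0682] x [-0.017  1.    -0.   ] y [1.    0.017 0.   ] z [ 0. -0. -1.] w 0.0695 F [ 0.6  0.3 -0.3] q [-0.78  0.52  0.48  1.61 -0.27  1.08 -0.21]
delta tool mm [ 0.7 -0.5 30.2] heading 90.97 spin -0.13
```

View pics/w15.png

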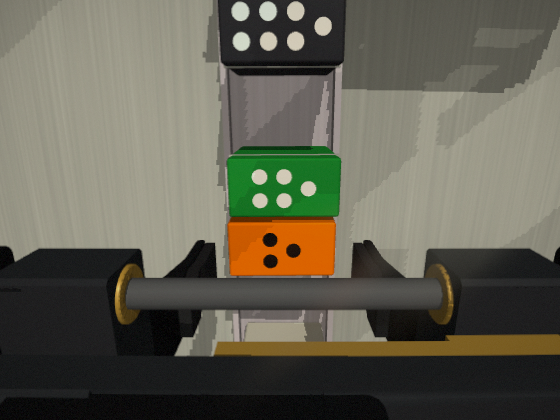

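Request:
arm_command([
  {"gripper":80,"dx":0,"dy":0,"dz":0.02,"spin":0},
  {"gripper":80,"dx":0,"dy":0,"dz":0.01,"spin":0},
  {"gripper":40,"dx":0,"dy":0,"dz":0,"spin":0},
  {"gripper":40,"dx":0,"dy":0,"dz":0,"spin":0},
  {"gripper":40,"dx":0,"dy":0,"dz":0,"spin":0},
  {"gripper":40,"dx":0,"dy":0,"dz":0,"spin":0},
  {"gripper":40,"dx":-0.01,"dy":0,"dz":0,"spin":0},
  {"gripper":40,"dx":-0.0115,"dy":0,"dz":0,"spin":0},
])

```text
time: 25.05
ee_pos: [0.6041, 0.1958, 0.0383]
eef_rot: [0.701, 0.714, 0.0, 0.0]
ft_force: [0.3, 0.6, 0.5]
width: 0.056
```

Request:
arm_command([
  {"gripper":40,"dx":0,"dy":0,"dz":0,"spin":0},
  {"gripper":80,"dx":0,"dy":0,"dz":0,"spin":0},
  {"gripper":80,"dx":0,"dy":0,"dz":0,"spin":0},
  {"gripper":80,"dx":0,"dy":0,"dz":0,"spin":0},
  {"gripper":80,"dx":0,"dy":0,"dz":-0.03,"spin":0},
  {"gripper":80,"dx":0.026,"dy":0,"dz":0,"spin":0},
  {"gripper":80,"dx":0.027,"dy":0,"dz":0,"spin":0},
  {"gripper":80,"dx":0,"dy":0,"dz":0,"spin":0},
])

```text
time: 26.05
ee_pos: [0.6022, 0.2529, 0.0679]
eef_rot: [0.699, 0.715, 0.0, -0.001]
ft_force: [0.2, -0.8, -0.6]
width: 0.07
```

```bash
python3 -c "
from meas import *
go([.6027,.2481,.038],91.1)
im,i=snap('wrist','w16.png')
"
```

```text
t 26.05 pos [0.6022 0.2529 0.0679] x [-0.023  1.     0.001] y [ 1.     0.023 -0.   ] z [-0.     0.001 -1.   ] w 0.07 F [ 0.2 -0.8 -0.6] q [-0.82  0.55  0.47  1.57 -0.27  1.09 -0.25]
delta tool mm [-4.8  0.4 29.9] heading 91.3 spin 0.2
```

View pics/w16.png

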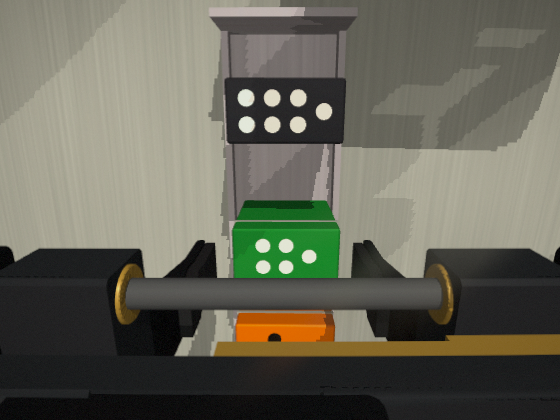

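Request:
arm_command([
  {"gripper":80,"dx":0,"dy":0,"dz":0.02,"spin":0},
  {"gripper":80,"dx":0,"dy":0,"dz":0.01,"spin":0},
  {"gripper":40,"dx":0,"dy":0,"dz":0,"spin":0},
  {"gripper":40,"dx":0,"dy":0,"dz":0,"spin":0},
  {"gripper":40,"dx":0,"dy":0,"dz":0,"spin":0},
  {"gripper":40,"dx":0,"dy":0,"dz":0,"spin":0},
  {"gripper":40,"dx":0.01,"dy":0,"dz":0,"spin":0},
  {"gripper":40,"dx":0.012,"dy":0,"dz":0,"spin":0},
])

```text
time: 27.1
ee_pos: [0.6028, 0.2722, 0.0386]
eef_rot: [0.701, 0.714, 0.0, 0.0]
ft_force: [-3.0, -6.3, 10.5]
width: 0.056
```

Request:
arm_command([
  {"gripper":40,"dx":0,"dy":0,"dz":0,"spin":0},
  {"gripper":80,"dx":0,"dy":0,"dz":0,"spin":0},
  {"gripper":80,"dx":0,"dy":0,"dz":0,"spin":0},
  {"gripper":80,"dx":0,"dy":0,"dz":0,"spin":0},
  {"gripper":80,"dx":0,"dy":0,"dz":-0.03,"spin":0},
  {"gripper":80,"dx":0.025,"dy":0,"dz":0,"spin":0},
  {"gripper":80,"dx":0.025,"dy":0,"dz":0,"spin":0},
  {"gripper":80,"dx":0,"dy":0,"dz":0,"spin":0},
])

```text
time: 28.1
ee_pos: [0.5998, 0.3259, 0.0667]
eef_rot: [0.699, 0.715, -0.0, -0.001]
ft_force: [-0.9, -0.4, 0.1]
width: 0.0694
```

```bash
python3 -c "
from meas import *
go([.6015,.3212,.038],91.1)
im,i=snap('wrist','w17.png')
"
```

```text
t 28.1 pos [0.5998 0.3259 0.0667] x [-0.024  1.     0.001] y [ 1.     0.024 -0.002] z [-0.002  0.001 -1.   ] w 0.0694 F [-0.9 -0.4  0.1] q [-0.88  0.61  0.45  1.48 -0.28  1.12 -0.35]
delta tool mm [-4.7  1.6 28.7] heading 91.35 spin 0.25
```

View pics/w17.png

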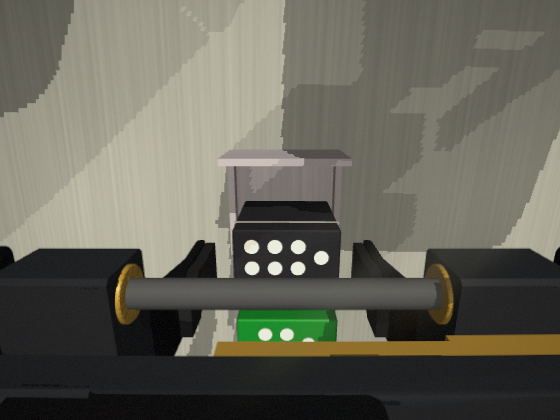

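Request:
arm_command([
  {"gripper":80,"dx":0,"dy":0,"dz":0.02,"spin":0},
  {"gripper":80,"dx":0,"dy":0,"dz":0.009,"spin":0},
  {"gripper":40,"dx":0,"dy":0,"dz":0,"spin":0},
  {"gripper":40,"dx":0,"dy":0,"dz":0,"spin":0},
  {"gripper":40,"dx":0,"dy":0,"dz":0,"spin":0},
  {"gripper":40,"dx":0,"dy":0,"dz":0,"spin":0},
  {"gripper":40,"dx":0.012,"dy":0,"dz":0,"spin":0},
  {"gripper":40,"dx":0.011,"dy":0,"dz":0,"spin":0},
])

```text
time: 29.15
ee_pos: [0.6013, 0.3458, 0.0394]
eef_rot: [0.7, 0.714, 0.0, 0.0]
ft_force: [-0.5, -1.6, 1.7]
width: 0.0556
```

Request:
arm_command([
  {"gripper":40,"dx":0,"dy":0,"dz":0,"spin":0},
  {"gripper":80,"dx":0,"dy":0,"dz":0,"spin":0},
  {"gripper":80,"dx":0,"dy":0,"dz":0,"spin":0},
  {"gripper":80,"dx":0,"dy":0,"dz":0,"spin":0},
  {"gripper":100,"dx":0,"dy":0,"dz":-0.05,"spin":0},
  {"gripper":100,"dx":-0.03,"dy":0,"dz":-0.05,"spin":0},
  {"gripper":100,"dx":-0.04,"dy":0,"dz":-0.05,"spin":0},
  {"gripper":100,"dx":-0.03,"dy":0,"dz":-0.04,"spin":0},
])

```text
time: 30.15
ee_pos: [0.6035, 0.2435, 0.2303]
eef_rot: [0.701, 0.713, 0.001, 0.0]
ft_force: [-0.0, 0.7, 0.2]
width: 0.0866
```

```bash
python3 -c "
from meas import *
go([.6015,.3212,.038],91.1)
im,i=snap('wrist','w18.png')
"
```

```text
t 30.15 pos [0.6035 0.2435 0.2303] x [-0.017  1.     0.001] y [1.    0.017 0.001] z [ 0.001  0.001 -1.   ] w 0.0866 F [-0.   0.7  0.2] q [-0.84  0.41  0.53  1.4  -0.21  1.38 -0.29]
delta tool mm [ 77.7  -0.9 192.4] heading 90.97 spin -0.13
```

View pics/w18.png

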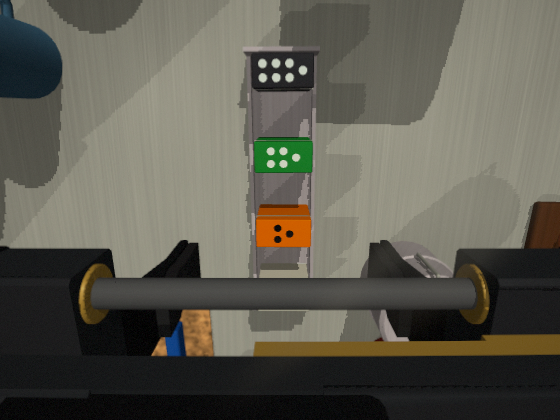

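```bash
python3 -c "
from meas import *
i=cams.camera_info('wrist')
im=cv2.cvtColor(cv2.imread('pics/w18.png'),cv2.COLOR_BGR2RGB)
for n,p in dict(k=(282,70.5),g=(283,156),o=(283,231.5)).items(): print(n,onz(i,*p,.064))
i=cams.camera_info('top')
im=cams.camera('top');c=im[120:320,110:440]; cv2.imwrite('pics/t18c.png',cv2.resize(c,None,fx=2.4,fy=2.4,interpolation=cv2.INTER_CUBIC)[:,:,::-1])
go([.55,-.2,.25],79.4)
"
```

```text
k [0.60446367 0.3477333  0.064     ]
g [0.60626368 0.26995625 0.064     ]
o [0.60714901 0.19239147 0.064     ]
t 30.25 pos [0.6061 0.241  0.2339] x [-0.012  1.     0.002] y [1.    0.012 0.008] z [ 0.008  0.002 -1.   ] w 0.0872 F [ 0.9 -0.2  0.4] q [-0.84  0.41  0.53  1.4  -0.21  1.38 -0.29]
delta tool mm [-440.3  -61.4  -17.6] heading 90.7 spin 11.3
```

View pics/t18c.png

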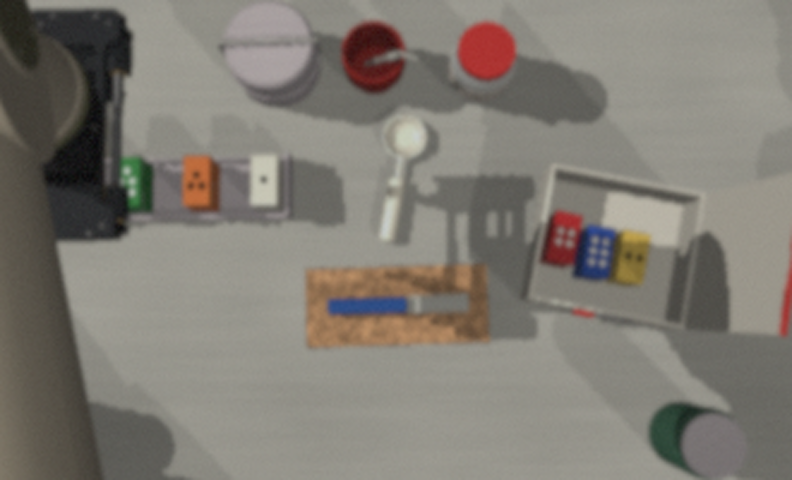

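```bash
python3 -c "
from meas import *
i=cams.camera_info('top')
f=lambda x,y,z:np.round(onz(i,x/2.4+110,y/2.4+120,z)[:2],4)
print(f(563,237,.064),f(597,252,.064),f(631,257,.064))
"
```

```text
[ 0.5427 -0.2074] [ 0.5264 -0.2442] [ 0.5211 -0.2811]
```

Request:
arm_command([
  {"gripper":100,"dx":-0.05,"dy":-0.008,"dz":-0.005,"spin":0},
  {"gripper":100,"dx":-0.05,"dy":-0.008,"dz":-0.005,"spin":0},
  {"gripper":100,"dx":-0.05,"dy":-0.008,"dz":0,"spin":0},
  {"gripper":100,"dx":-0.05,"dy":-0.008,"dz":0,"spin":0},
  {"gripper":100,"dx":-0.05,"dy":-0.008,"dz":0,"spin":0},
  {"gripper":100,"dx":-0.05,"dy":-0.008,"dz":0,"spin":0},
  {"gripper":100,"dx":-0.05,"dy":-0.008,"dz":0,"spin":0},
  {"gripper":100,"dx":-0.05,"dy":-0.008,"dz":0,"spin":0},
])

```text
time: 31.25
ee_pos: [0.546, -0.1567, 0.2376]
eef_rot: [0.7, 0.714, 0.0, -0.0]
ft_force: [1.1, -0.5, 0.2]
width: 0.087
```

Request:
arm_command([
  {"gripper":100,"dx":-0.018,"dy":0,"dz":0,"spin":5.5},
  {"gripper":100,"dx":0,"dy":0,"dz":0,"spin":5.5},
  {"gripper":100,"dx":0,"dy":0,"dz":0,"spin":0},
  {"gripper":100,"dx":0,"dy":0,"dz":0,"spin":0},
  {"gripper":100,"dx":0,"dy":0,"dz":0,"spin":0},
  {"gripper":100,"dx":0,"dy":0,"dz":0,"spin":0},
  {"gripper":100,"dx":0,"dy":0,"dz":0,"spin":0},
  {"gripper":100,"dx":0,"dy":0,"dz":0,"spin":0},
])

```text
time: 32.25
ee_pos: [0.5468, -0.1735, 0.2379]
eef_rot: [0.766, 0.643, 0.0, -0.0]
ft_force: [0.4, 0.5, -0.6]
width: 0.087
```

```bash
python3 -c "
from meas import *
go([.545,-.2,.25],79.4)
im,i=snap('wrist','w19.png')
import json;json.dump({k:np.array(v).tolist() for k,v in i.items()},open('w19.json','w'))
"
```

```text
t 32.25 pos [ 0.5468 -0.1735  0.2379] x [0.172 0.985 0.   ] y [ 0.985 -0.172  0.   ] z [ 0.  0. -1.] w 0.087 F [ 0.4  0.5 -0.6] q [-0.42  0.25  0.77  1.61 -0.18  1.35  0.2 ]
delta tool mm [-26.4   2.8 -12.1] heading 80.07 spin 0.67
```

View pics/w19.png

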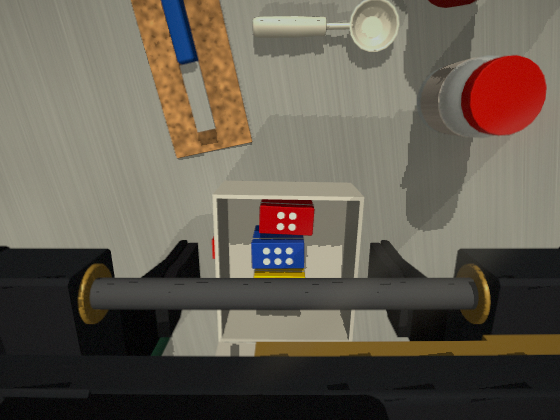

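```bash
python3 -c "
from meas import *
import json
i=json.load(open('w19.json'))
im=cv2.cvtColor(cv2.imread('pics/w19.png'),cv2.COLOR_BGR2RGB)[180:290,215:360]
cv2.imwrite('pics/w19c.png',cv2.resize(im,None,fx=5,fy=5,interpolation=cv2.INTER_CUBIC)[:,:,::-1])
for n,p in dict(r=(286.5,219.5),b=(278,253)).items(): print(n,onz(i,*p,.064))
"
```

```text
r [ 0.5435312  -0.20797394  0.064     ]
b [ 0.52838274 -0.24297855  0.064     ]
```

View pics/w19c.png

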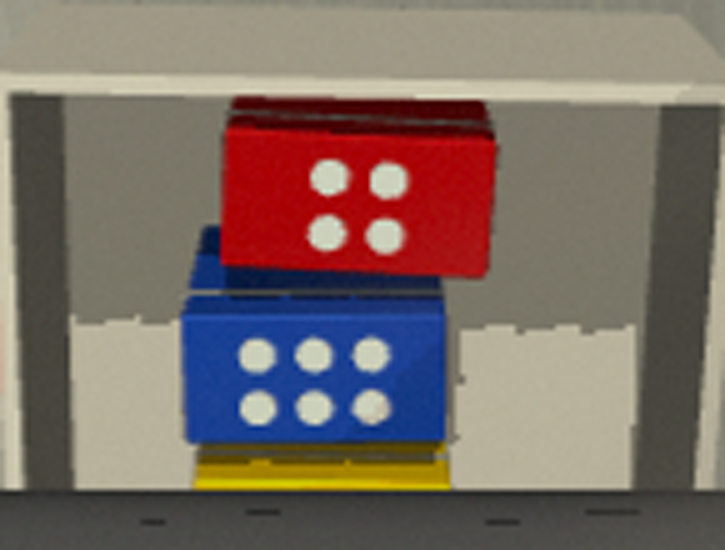

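```bash
python3 -c "
from meas import *
go([.5435,-.2083,.038],76.8)
"
```

```text
t 32.3 pos [ 0.5468 -0.1735  0.2379] x [0.172 0.985 0.   ] y [ 0.985 -0.172  0.   ] z [ 0.  0. -1.] w 0.0872 F [-0.4 -1.5  0.8] q [-0.42  0.25  0.77  1.61 -0.18  1.35  0.2 ]
delta tool mm [-34.9   2.7 199.9] heading 80.07 spin 3.27
```

Request:
arm_command([
  {"gripper":82,"dx":-0.018,"dy":0.0015,"dz":0,"spin":0},
  {"gripper":82,"dx":-0.017,"dy":0.0012,"dz":0,"spin":3.3},
  {"gripper":82,"dx":0,"dy":0,"dz":0.05,"spin":0},
  {"gripper":82,"dx":0,"dy":0,"dz":0.05,"spin":0},
  {"gripper":82,"dx":0,"dy":0,"dz":0.05,"spin":0},
  {"gripper":82,"dx":0,"dy":0,"dz":0.03,"spin":0},
  {"gripper":82,"dx":0,"dy":0,"dz":0.02,"spin":0},
  {"gripper":82,"dx":0,"dy":0,"dz":0,"spin":0},
], grip_force=20)

```text
time: 33.3
ee_pos: [0.5428, -0.2086, 0.0371]
eef_rot: [0.784, 0.62, -0.001, -0.001]
ft_force: [-0.2, 0.2, -0.7]
width: 0.0714
```

```bash
python3 -c "
from meas import *
go([.5435,-.2083,.038],76.8)
im,i=snap('wrist','w20.png')
"
```

```text
t 33.3 pos [ 0.5428 -0.2086  0.0371] x [ 0.23   0.973 -0.   ] y [ 0.973 -0.23  -0.002] z [-0.002  0.    -1.   ] w 0.0714 F [-0.2  0.2 -0.7] q [-0.27  0.49  0.7   1.8  -0.37  0.99  0.35]
delta tool mm [ 0.5  0.6 -0.9] heading 76.69 spin -0.11
```

View pics/w20.png

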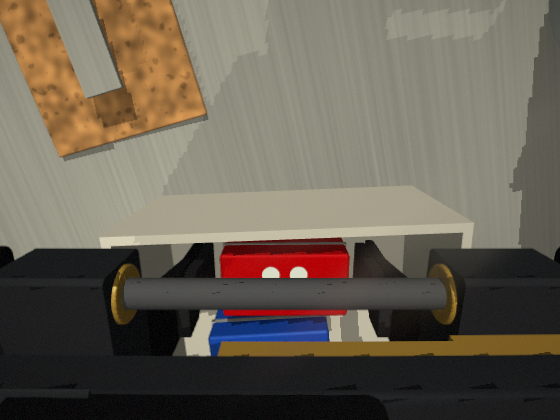

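Request:
arm_command([
  {"gripper":40,"dx":0,"dy":0,"dz":0,"spin":0},
  {"gripper":40,"dx":0,"dy":0,"dz":0,"spin":0},
  {"gripper":40,"dx":0,"dy":0,"dz":0,"spin":0},
  {"gripper":40,"dx":0,"dy":0,"dz":0,"spin":0},
  {"gripper":40,"dx":0,"dy":0,"dz":0,"spin":0},
  {"gripper":40,"dx":0,"dy":0,"dz":-0.03,"spin":0},
  {"gripper":40,"dx":0,"dy":0,"dz":-0.045,"spin":0},
  {"gripper":40,"dx":0,"dy":0,"dz":-0.055,"spin":0},
])

```text
time: 34.35
ee_pos: [0.5428, -0.2081, 0.1687]
eef_rot: [0.784, 0.621, -0.001, -0.001]
ft_force: [1.7, 0.4, -0.4]
width: 0.0564
```

```bash
python3 -c "
from meas import *
go([.603,.232,.168],91.1)
"
```

```text
t 34.35 pos [ 0.5428 -0.2081  0.1687] x [ 0.229  0.973 -0.   ] y [ 0.973 -0.229 -0.002] z [-0.002  0.    -1.   ] w 0.0564 F [ 1.7  0.4 -0.4] q [-0.35  0.34  0.78  1.69 -0.25  1.23  0.26]
delta tool mm [442.2 -42.2   0.8] heading 76.76 spin -14.34
```

Request:
arm_command([
  {"gripper":40,"dx":0.04,"dy":-0.004,"dz":0,"spin":0},
  {"gripper":40,"dx":0.06,"dy":-0.006,"dz":0,"spin":0},
  {"gripper":40,"dx":0.06,"dy":-0.006,"dz":0,"spin":0},
  {"gripper":40,"dx":0.06,"dy":-0.006,"dz":0,"spin":0},
  {"gripper":40,"dx":0.06,"dy":-0.006,"dz":0,"spin":0},
  {"gripper":40,"dx":0.06,"dy":-0.006,"dz":0,"spin":0},
  {"gripper":40,"dx":0.06,"dy":-0.005,"dz":0,"spin":0},
  {"gripper":40,"dx":0.042,"dy":-0.003,"dz":0,"spin":0},
])

```text
time: 35.35
ee_pos: [0.6033, 0.235, 0.1677]
eef_rot: [0.783, 0.622, 0.0, -0.0]
ft_force: [0.4, -0.2, -0.1]
width: 0.0558
```

Request:
arm_command([
  {"gripper":40,"dx":0,"dy":0,"dz":0,"spin":-7},
  {"gripper":40,"dx":0,"dy":0,"dz":0,"spin":-7.3},
  {"gripper":40,"dx":0,"dy":0,"dz":0,"spin":0},
  {"gripper":40,"dx":0,"dy":0,"dz":0,"spin":0},
  {"gripper":40,"dx":0,"dy":0,"dz":0,"spin":0},
  {"gripper":40,"dx":0,"dy":0,"dz":0,"spin":0},
  {"gripper":40,"dx":0,"dy":0,"dz":0,"spin":0},
  {"gripper":40,"dx":0,"dy":0,"dz":0,"spin":0},
])

```text
time: 36.35
ee_pos: [0.6038, 0.2314, 0.168]
eef_rot: [0.701, 0.714, 0.0, -0.0]
ft_force: [0.3, 0.5, -0.9]
width: 0.0558
```

```bash
python3 -c "
from meas import *
go([.603,.232,.038],91.1)
im,i=snap('wrist','w21.png')
for n,p in dict(g=(283,156)).items(): pass
"
```

```text
t 36.35 pos [0.6038 0.2314 0.168 ] x [-0.018  1.     0.   ] y [1.    0.018 0.   ] z [ 0.  0. -1.] w 0.0558 F [ 0.3  0.5 -0.9] q [-0.84  0.45  0.55  1.5  -0.24  1.26 -0.25]
delta tool mm [  0.6  -0.8 130. ] heading 91.05 spin -0.05
```

View pics/w21.png

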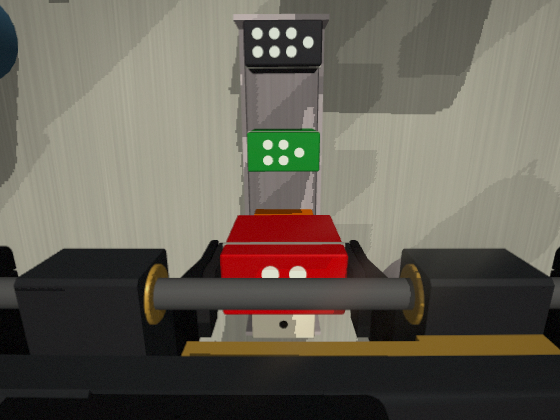

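```bash
python3 -c "
from meas import *
i=cams.camera_info('wrist')
print(onz(i,284,281.5,.1948),onz(i,284,151,.064),onz(i,283.5,45,.064))
"
```

```text
[0.6037759  0.23330932 0.1948    ] [0.60304755 0.27475063 0.064     ] [0.60130562 0.34984714 0.064     ]
```

Request:
arm_command([
  {"gripper":40,"dx":0,"dy":-0.0008,"dz":0.03,"spin":0},
  {"gripper":40,"dx":0,"dy":0,"dz":0.035,"spin":0},
  {"gripper":40,"dx":0,"dy":0,"dz":0.03,"spin":0},
  {"gripper":40,"dx":0,"dy":0,"dz":0.018,"spin":0},
  {"gripper":40,"dx":0,"dy":0,"dz":0.01,"spin":0},
  {"gripper":40,"dx":0,"dy":0,"dz":0.006,"spin":0},
  {"gripper":40,"dx":0,"dy":0,"dz":0.001,"spin":0},
  {"gripper":40,"dx":0,"dy":0,"dz":0,"spin":0},
])

```text
time: 37.4
ee_pos: [0.6035, 0.2316, 0.0388]
eef_rot: [0.701, 0.714, 0.001, 0.0]
ft_force: [0.5, 0.3, 2.1]
width: 0.0558
```

```bash
python3 -c "
from meas import *
go([.603,.232,.037],91.1)
im,i=snap('wrist','w22.png')
"
```

```text
t 37.4 pos [0.6035 0.2316 0.0388] x [-0.018  1.     0.001] y [1.    0.018 0.001] z [ 0.001  0.001 -1.   ] w 0.0558 F [0.5 0.3 2.1] q [-0.81  0.57  0.5   1.61 -0.31  1.03 -0.2 ]
delta tool mm [ 0.4 -0.5  1.8] heading 91.06 spin -0.04
```

View pics/w22.png

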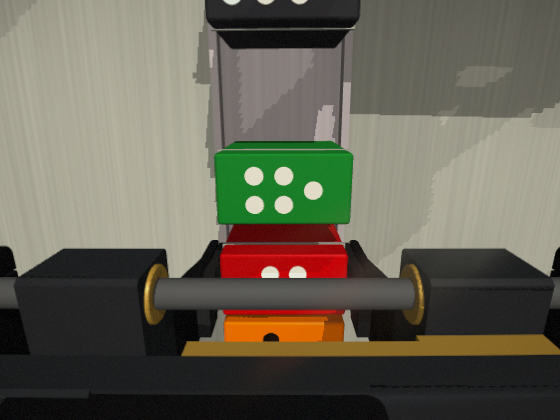

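Request:
arm_command([
  {"gripper":40,"dx":0,"dy":0,"dz":0.001,"spin":0},
  {"gripper":80,"dx":0,"dy":0,"dz":0,"spin":0},
  {"gripper":80,"dx":0,"dy":0,"dz":0,"spin":0},
  {"gripper":80,"dx":0,"dy":0,"dz":0,"spin":0},
  {"gripper":80,"dx":0,"dy":0,"dz":-0.03,"spin":0},
  {"gripper":82,"dx":0,"dy":0,"dz":-0.05,"spin":0},
  {"gripper":82,"dx":0,"dy":0,"dz":-0.05,"spin":5},
  {"gripper":82,"dx":0,"dy":0,"dz":-0.05,"spin":6.6},
])

```text
time: 38.45
ee_pos: [0.6028, 0.2313, 0.2185]
eef_rot: [0.77, 0.638, 0.0, -0.0]
ft_force: [0.6, -0.1, -0.4]
width: 0.0713
```

```bash
python3 -c "
from meas import *
go([.5375,-.2,.22],79.5)
im,i=snap('wrist','w23.png')
"
```

```text
t 38.45 pos [0.6028 0.2313 0.2185] x [0.186 0.982 0.   ] y [ 0.982 -0.186 -0.   ] z [-0.  0. -1.] w 0.0713 F [ 0.6 -0.1 -0.4] q [-0.88  0.42  0.61  1.44 -0.24  1.36 -0.45]
delta tool mm [-435.9   16.2   -1.5] heading 79.26 spin -0.24
```

View pics/w23.png

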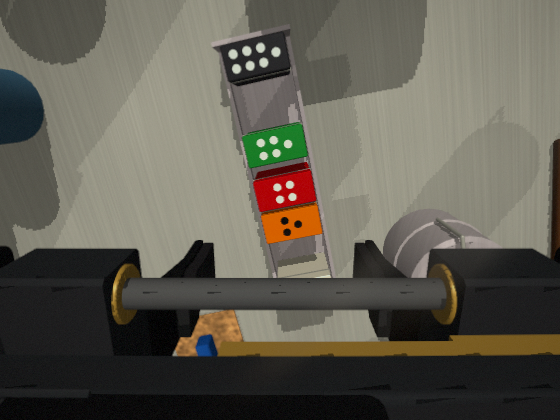

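Request:
arm_command([
  {"gripper":82,"dx":-0.04,"dy":0.002,"dz":0,"spin":0},
  {"gripper":82,"dx":-0.06,"dy":0.002,"dz":0,"spin":0},
  {"gripper":82,"dx":-0.06,"dy":0.002,"dz":0,"spin":0},
  {"gripper":82,"dx":-0.06,"dy":0.002,"dz":0,"spin":0},
  {"gripper":82,"dx":-0.06,"dy":0.002,"dz":0,"spin":0},
  {"gripper":82,"dx":-0.06,"dy":0.002,"dz":0,"spin":0},
  {"gripper":82,"dx":-0.06,"dy":0.002,"dz":0,"spin":0},
  {"gripper":82,"dx":-0.036,"dy":0.002,"dz":0,"spin":0},
])

```text
time: 39.5
ee_pos: [0.5377, -0.2036, 0.217]
eef_rot: [0.77, 0.638, 0.0, 0.0]
ft_force: [0.2, 0.4, -0.4]
width: 0.0717
```

Request:
arm_command([
  {"gripper":82,"dx":0,"dy":0,"dz":0,"spin":0},
  {"gripper":82,"dx":0,"dy":0,"dz":0,"spin":0},
  {"gripper":82,"dx":0,"dy":0,"dz":0,"spin":0},
  {"gripper":82,"dx":0,"dy":0,"dz":0,"spin":0},
  {"gripper":82,"dx":0,"dy":0,"dz":0,"spin":0},
  {"gripper":82,"dx":0,"dy":0,"dz":0,"spin":0},
  {"gripper":82,"dx":0,"dy":0,"dz":0,"spin":0},
  {"gripper":82,"dx":0,"dy":0,"dz":0,"spin":0},
])

```text
time: 40.5
ee_pos: [0.539, -0.2002, 0.2169]
eef_rot: [0.769, 0.639, 0.0, -0.0]
ft_force: [1.1, 0.1, 0.0]
width: 0.0716
```

```bash
python3 -c "
from meas import *
go([.528,-.243,.038],79.5)
im,i=snap('wrist','w24.png')
cv2.imwrite('pics/w24c.png',cv2.resize(im[150:290,205:365],None,fx=4.5,fy=4.5,interpolation=cv2.INTER_CUBIC)[:,:,::-1])
"
```

```text
t 40.5 pos [ 0.539  -0.2002  0.2169] x [0.183 0.983 0.   ] y [ 0.983 -0.183  0.   ] z [ 0.  0. -1.] w 0.0716 F [1.1 0.1 0. ] q [-0.4   0.28  0.82  1.64 -0.21  1.31  0.27]
delta tool mm [-44.1  -2.9 178.9] heading 79.46 spin -0.04
```

View pics/w24c.png

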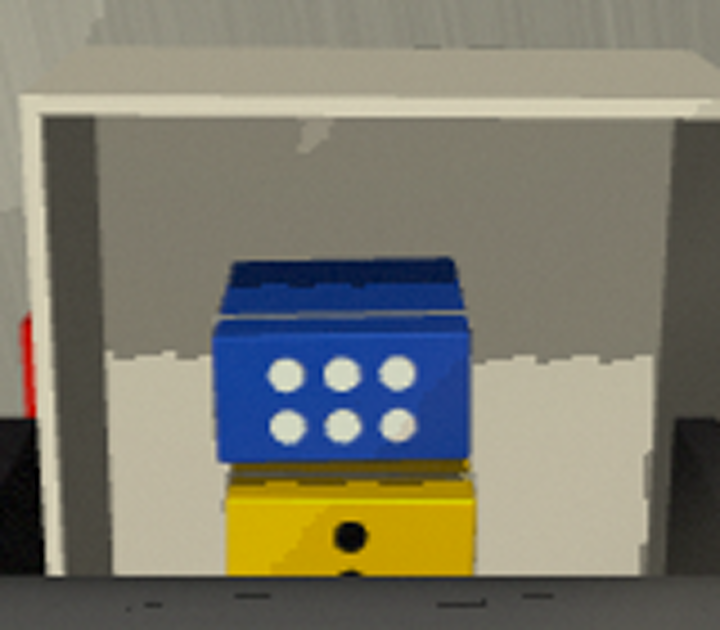

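```bash
python3 -c "
from meas import *
i=cams.camera_info('wrist')
print(onz(i,281.3,238.3,.064),onz(i,283,275.5,.064))
"
```

```text
[ 0.52788398 -0.24597132  0.064     ] [ 0.52216594 -0.2856113   0.064     ]
```

Request:
arm_command([
  {"gripper":80,"dx":-0.023,"dy":-0.0013,"dz":0,"spin":0},
  {"gripper":80,"dx":-0.0226,"dy":-0.0012,"dz":0.03,"spin":0},
  {"gripper":80,"dx":0,"dy":0,"dz":0.05,"spin":0},
  {"gripper":80,"dx":0,"dy":0,"dz":0.05,"spin":0},
  {"gripper":80,"dx":0,"dy":0,"dz":0.034,"spin":0},
  {"gripper":80,"dx":0,"dy":0,"dz":0.015,"spin":0},
  {"gripper":80,"dx":0,"dy":0,"dz":0,"spin":0},
  {"gripper":80,"dx":0,"dy":0,"dz":0,"spin":0},
])

```text
time: 41.55
ee_pos: [0.5291, -0.2449, 0.0394]
eef_rot: [0.769, 0.639, 0.001, 0.001]
ft_force: [-0.0, 0.2, 0.0]
width: 0.0695
```

```bash
python3 -c "
from meas import *
go([.528,-.2447,.038],79.5)
im,i=snap('wrist','w25.png')
"
```

```text
t 41.55 pos [ 0.5291 -0.2449  0.0394] x [ 0.183  0.983 -0.   ] y [ 0.983 -0.183  0.002] z [ 0.002 -0.    -1.   ] w 0.0695 F [-0.   0.2  0. ] q [-0.23  0.5   0.73  1.8  -0.4   0.99  0.48]
delta tool mm [ 0.  -1.1  1.4] heading 79.46 spin -0.04
```

View pics/w25.png

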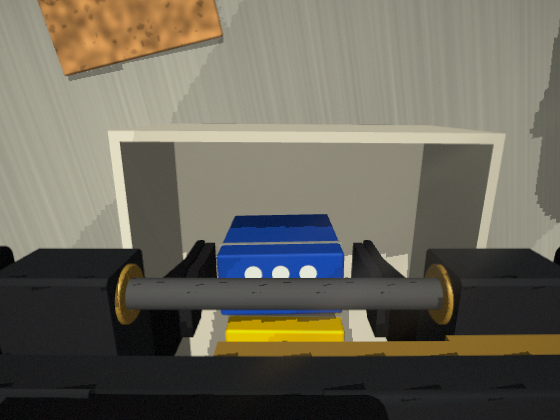

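Request:
arm_command([
  {"gripper":40,"dx":0,"dy":0,"dz":0.0015,"spin":0},
  {"gripper":40,"dx":0,"dy":0,"dz":0,"spin":0},
  {"gripper":40,"dx":0,"dy":0,"dz":0,"spin":0},
  {"gripper":40,"dx":0,"dy":0,"dz":0,"spin":0},
  {"gripper":40,"dx":0,"dy":0,"dz":0,"spin":0},
  {"gripper":40,"dx":0,"dy":0,"dz":-0.03,"spin":0},
  {"gripper":40,"dx":0,"dy":0,"dz":-0.045,"spin":0},
  {"gripper":40,"dx":0,"dy":0,"dz":-0.055,"spin":0},
])

```text
time: 42.6
ee_pos: [0.5274, -0.2442, 0.1668]
eef_rot: [0.769, 0.639, -0.001, -0.001]
ft_force: [1.8, -0.7, -1.8]
width: 0.056
```

```bash
python3 -c "
from meas import *
go([.6015,.308,.168],91.1)
"
```

```text
t 42.6 pos [ 0.5274 -0.2442  0.1668] x [ 0.183  0.983 -0.   ] y [ 0.983 -0.183 -0.002] z [-0.002  0.    -1.   ] w 0.056 F [ 1.8 -0.7 -1.8] q [-0.31  0.35  0.82  1.69 -0.27  1.22  0.39]
delta tool mm [556.4 -28.2  -1.2] heading 79.46 spin -11.64
```

Request:
arm_command([
  {"gripper":40,"dx":0.04,"dy":-0.002,"dz":0,"spin":0},
  {"gripper":40,"dx":0.06,"dy":-0.003,"dz":0,"spin":0},
  {"gripper":40,"dx":0.06,"dy":-0.003,"dz":0,"spin":0},
  {"gripper":40,"dx":0.06,"dy":-0.003,"dz":0,"spin":0},
  {"gripper":40,"dx":0.06,"dy":-0.003,"dz":0,"spin":0},
  {"gripper":40,"dx":0.06,"dy":-0.003,"dz":0,"spin":0},
  {"gripper":40,"dx":0.06,"dy":-0.003,"dz":0,"spin":0},
  {"gripper":40,"dx":0.06,"dy":-0.003,"dz":0,"spin":0},
])

```text
time: 43.6
ee_pos: [0.5896, 0.2138, 0.1662]
eef_rot: [0.769, 0.639, -0.0, -0.0]
ft_force: [1.3, 0.3, -0.7]
width: 0.0556
```

Request:
arm_command([
  {"gripper":40,"dx":0.06,"dy":-0.003,"dz":0,"spin":0},
  {"gripper":40,"dx":0.036,"dy":-0.002,"dz":0,"spin":0},
  {"gripper":40,"dx":0,"dy":0,"dz":0,"spin":-6},
  {"gripper":40,"dx":0,"dy":0,"dz":0,"spin":-5.6},
  {"gripper":40,"dx":0,"dy":0,"dz":0,"spin":0},
  {"gripper":40,"dx":0,"dy":0,"dz":0,"spin":0},
  {"gripper":40,"dx":0,"dy":0,"dz":0,"spin":0},
  {"gripper":40,"dx":0,"dy":0,"dz":0,"spin":0},
])

```text
time: 44.6
ee_pos: [0.6023, 0.3072, 0.1665]
eef_rot: [0.701, 0.713, 0.0, -0.0]
ft_force: [-0.7, 0.7, -1.0]
width: 0.0557
```

```bash
python3 -c "
from meas import *
go([.6015,.308,.038],91.1)
im,i=snap('wrist','w26.png')
"
```

```text
t 44.6 pos [0.6023 0.3072 0.1665] x [-0.018  1.     0.   ] y [1.    0.018 0.   ] z [ 0.  0. -1.] w 0.0557 F [-0.7  0.7 -1. ] q [-0.93  0.52  0.55  1.41 -0.27  1.29 -0.34]
delta tool mm [  0.8  -0.8 128.5] heading 91.03 spin -0.07
```

View pics/w26.png

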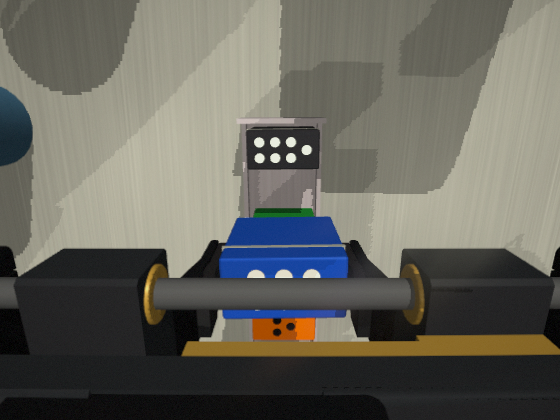

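Request:
arm_command([
  {"gripper":40,"dx":0.002,"dy":-0.0006,"dz":0.03,"spin":0},
  {"gripper":40,"dx":0,"dy":0,"dz":0.035,"spin":0},
  {"gripper":40,"dx":0,"dy":0,"dz":0.02,"spin":0},
  {"gripper":40,"dx":0,"dy":0,"dz":0,"spin":0},
  {"gripper":40,"dx":0,"dy":0,"dz":0,"spin":0},
  {"gripper":40,"dx":0,"dy":0,"dz":0,"spin":0},
  {"gripper":40,"dx":0,"dy":0,"dz":0,"spin":0},
  {"gripper":40,"dx":0,"dy":0,"dz":0,"spin":0},
])

```text
time: 45.65
ee_pos: [0.6018, 0.3093, 0.0818]
eef_rot: [0.701, 0.714, 0.0, -0.0]
ft_force: [0.9, 0.3, -1.3]
width: 0.0558
```

```bash
python3 -c "
from meas import *
go([.6015,.309,.038],91.1)
im,i=snap('wrist','w27.png')
im,i=snap('scene','s27.png')
cv2.imwrite('pics/s27c.png',cv2.resize(im[200:300,290:440],None,fx=5,fy=5,interpolation=cv2.INTER_CUBIC)[:,:,::-1])
"
```

```text
t 45.65 pos [0.6018 0.3093 0.0818] x [-0.018  1.     0.   ] y [1.    0.018 0.   ] z [ 0.  0. -1.] w 0.0558 F [ 0.9  0.3 -1.3] q [-0.91  0.59  0.52  1.49 -0.31  1.14 -0.31]
delta tool mm [-0.3 -0.3 43.8] heading 91.06 spin -0.04
```

View pics/w27.png

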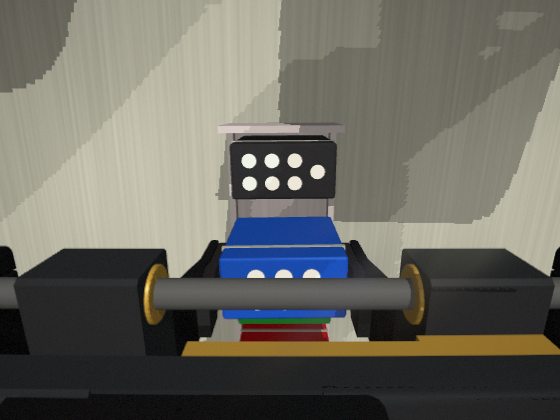

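View pics/s27c.png

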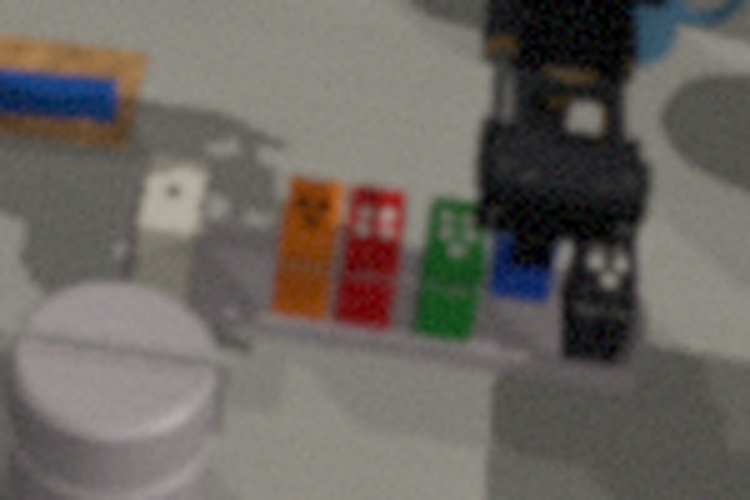

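Request:
arm_command([
  {"gripper":40,"dx":0.002,"dy":0,"dz":0,"spin":0},
  {"gripper":40,"dx":0,"dy":0,"dz":0.018,"spin":0},
  {"gripper":40,"dx":0,"dy":0,"dz":0.014,"spin":0},
  {"gripper":40,"dx":0,"dy":0,"dz":0.006,"spin":0},
  {"gripper":40,"dx":0,"dy":0,"dz":0.004,"spin":0},
  {"gripper":40,"dx":0,"dy":0,"dz":0.002,"spin":0},
  {"gripper":40,"dx":0,"dy":0,"dz":0,"spin":0},
  {"gripper":40,"dx":0,"dy":0,"dz":0,"spin":0},
])

```text
time: 46.75
ee_pos: [0.6019, 0.3113, 0.0378]
eef_rot: [0.701, 0.714, 0.0, 0.0]
ft_force: [-0.4, 0.5, -0.5]
width: 0.0557
```

Request:
arm_command([
  {"gripper":40,"dx":0,"dy":0,"dz":0.0008,"spin":0},
  {"gripper":80,"dx":0,"dy":0,"dz":0,"spin":0},
  {"gripper":80,"dx":0,"dy":0,"dz":0,"spin":0},
  {"gripper":80,"dx":0,"dy":0,"dz":0,"spin":0},
  {"gripper":80,"dx":0,"dy":0,"dz":-0.03,"spin":0},
  {"gripper":82,"dx":0,"dy":0,"dz":-0.05,"spin":0},
  {"gripper":82,"dx":0,"dy":0,"dz":-0.05,"spin":5},
  {"gripper":82,"dx":0,"dy":0,"dz":-0.05,"spin":6.6},
])

```text
time: 47.75
ee_pos: [0.6015, 0.3111, 0.2185]
eef_rot: [0.77, 0.638, 0.0, -0.0]
ft_force: [0.4, -0.4, -0.0]
width: 0.0712
```

```bash
python3 -c "
from meas import *
go([.53,-.235,.22],79.5)
im,i=snap('wrist','w28.png')
"
```

```text
t 47.75 pos [0.6015 0.3111 0.2185] x [0.186 0.982 0.   ] y [ 0.982 -0.186  0.   ] z [ 0.  0. -1.] w 0.0712 F [ 0.4 -0.4 -0. ] q [-0.96  0.5   0.61  1.34 -0.28  1.39 -0.55]
delta tool mm [-549.8   31.5   -1.7] heading 79.26 spin -0.24
```

View pics/w28.png

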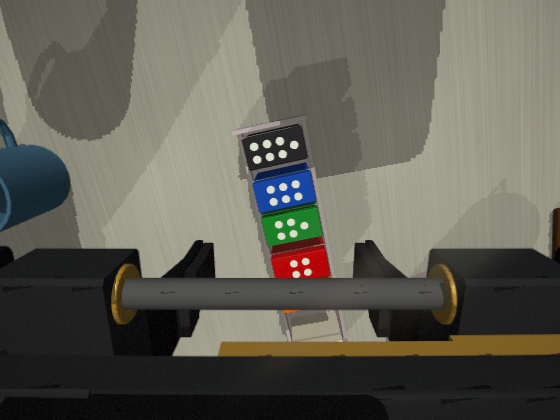

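Request:
arm_command([
  {"gripper":82,"dx":-0.04,"dy":0.003,"dz":0,"spin":0},
  {"gripper":82,"dx":-0.06,"dy":0.003,"dz":0,"spin":0},
  {"gripper":82,"dx":-0.06,"dy":0.003,"dz":0,"spin":0},
  {"gripper":82,"dx":-0.06,"dy":0.003,"dz":0,"spin":0},
  {"gripper":82,"dx":-0.06,"dy":0.003,"dz":0,"spin":0},
  {"gripper":82,"dx":-0.06,"dy":0.003,"dz":0,"spin":0},
  {"gripper":82,"dx":-0.06,"dy":0.003,"dz":0,"spin":0},
  {"gripper":82,"dx":-0.06,"dy":0.003,"dz":0,"spin":0},
])

```text
time: 48.8
ee_pos: [0.5407, -0.1472, 0.2168]
eef_rot: [0.769, 0.639, 0.001, 0.0]
ft_force: [0.9, -0.2, -0.0]
width: 0.0712
```

Request:
arm_command([
  {"gripper":82,"dx":-0.05,"dy":0.004,"dz":0,"spin":0},
  {"gripper":82,"dx":-0.04,"dy":0.003,"dz":0,"spin":0},
  {"gripper":82,"dx":0,"dy":0,"dz":0,"spin":0},
  {"gripper":82,"dx":0,"dy":0,"dz":0,"spin":0},
  {"gripper":82,"dx":0,"dy":0,"dz":0,"spin":0},
  {"gripper":82,"dx":0,"dy":0,"dz":0,"spin":0},
  {"gripper":82,"dx":0,"dy":0,"dz":0,"spin":0},
  {"gripper":82,"dx":0,"dy":0,"dz":0,"spin":0},
])

```text
time: 49.8
ee_pos: [0.5316, -0.235, 0.2166]
eef_rot: [0.769, 0.639, 0.0, -0.0]
ft_force: [-0.9, -0.3, 0.7]
width: 0.0712
```

```bash
python3 -c "
from meas import *
go([.522,-.283,.038],79.5)
im,i=snap('wrist','w29.png')
cv2.imwrite('pics/w29c.png',cv2.resize(im[150:290,205:365],None,fx=4.5,fy=4.5,interpolation=cv2.INTER_CUBIC)[:,:,::-1])
"
```

```text
t 49.8 pos [ 0.5316 -0.235   0.2166] x [0.183 0.983 0.   ] y [ 0.983 -0.183  0.   ] z [ 0.  0. -1.] w 0.0712 F [-0.9 -0.3  0.7] q [-0.37  0.31  0.87  1.63 -0.24  1.32  0.35]
delta tool mm [-49.   -0.7 178.6] heading 79.48 spin -0.02
```

View pics/w29c.png

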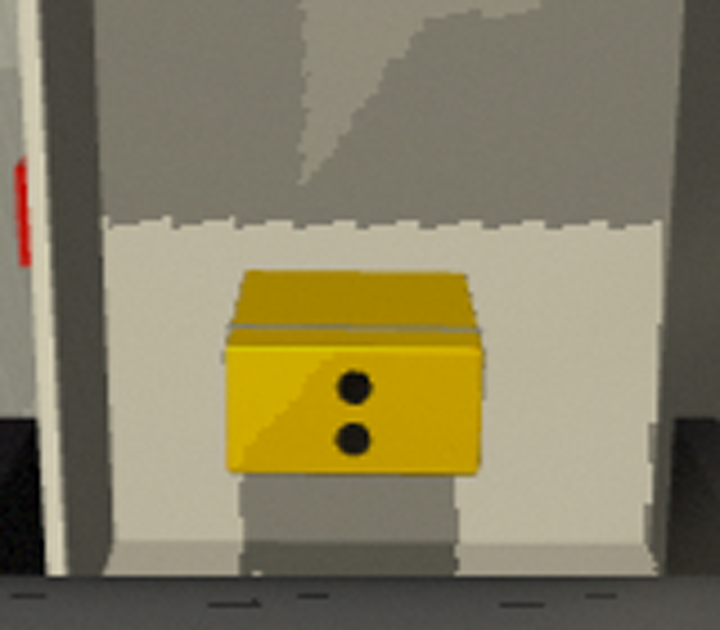

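Request:
arm_command([
  {"gripper":80,"dx":-0.024,"dy":-0.0008,"dz":0,"spin":0},
  {"gripper":80,"dx":-0.024,"dy":0,"dz":0.03,"spin":0},
  {"gripper":80,"dx":0,"dy":0,"dz":0.05,"spin":0},
  {"gripper":80,"dx":0,"dy":0,"dz":0.05,"spin":0},
  {"gripper":80,"dx":0,"dy":0,"dz":0.034,"spin":0},
  {"gripper":80,"dx":0,"dy":0,"dz":0.015,"spin":0},
  {"gripper":80,"dx":0,"dy":0,"dz":0,"spin":0},
  {"gripper":80,"dx":0,"dy":0,"dz":0,"spin":0},
])

```text
time: 50.85
ee_pos: [0.5229, -0.2827, 0.0392]
eef_rot: [0.769, 0.639, 0.001, 0.001]
ft_force: [1.1, -0.2, 0.2]
width: 0.0698
```

Request:
arm_command([
  {"gripper":40,"dx":0,"dy":0,"dz":0,"spin":0},
  {"gripper":40,"dx":0,"dy":0,"dz":0,"spin":0},
  {"gripper":40,"dx":0,"dy":0,"dz":0,"spin":0},
  {"gripper":40,"dx":0,"dy":0,"dz":0,"spin":0},
  {"gripper":40,"dx":0,"dy":0,"dz":0,"spin":0},
  {"gripper":40,"dx":0,"dy":0,"dz":-0.03,"spin":0},
  {"gripper":40,"dx":0,"dy":0,"dz":-0.045,"spin":0},
  {"gripper":40,"dx":0,"dy":0,"dz":-0.055,"spin":0},
])

```text
time: 51.85
ee_pos: [0.5213, -0.2818, 0.1682]
eef_rot: [0.769, 0.639, -0.001, -0.001]
ft_force: [1.0, 0.3, -0.9]
width: 0.0557
```

```bash
python3 -c "
from meas import *
go([.6045,.157,.168],91.1)
im,i=snap('wrist','w30.png')
"
```

```text
t 51.85 pos [ 0.5213 -0.2818  0.1682] x [0.183 0.983 0.   ] y [ 0.983 -0.183 -0.002] z [-0.002  0.001 -1.   ] w 0.0557 F [ 1.   0.3 -0.9] q [-0.26  0.39  0.86  1.66 -0.31  1.24  0.48]
delta tool mm [4.466e+02 1.600e+00 3.000e-01] heading 79.46 spin -11.64
```

View pics/w30.png

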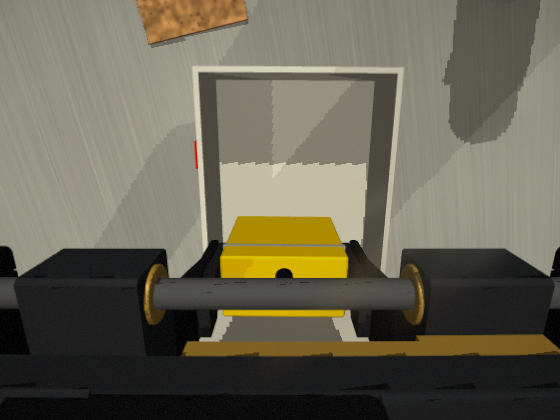

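Request:
arm_command([
  {"gripper":40,"dx":0.04,"dy":0,"dz":0,"spin":0},
  {"gripper":40,"dx":0.06,"dy":0,"dz":0,"spin":0},
  {"gripper":40,"dx":0.06,"dy":0,"dz":0,"spin":0},
  {"gripper":40,"dx":0.06,"dy":0.001,"dz":0,"spin":0},
  {"gripper":40,"dx":0.06,"dy":0,"dz":0,"spin":0},
  {"gripper":40,"dx":0.06,"dy":0,"dz":0,"spin":0},
  {"gripper":40,"dx":0.06,"dy":0,"dz":0,"spin":0},
  {"gripper":40,"dx":0.046,"dy":0,"dz":0,"spin":0},
])

```text
time: 52.9
ee_pos: [0.6043, 0.1592, 0.1672]
eef_rot: [0.768, 0.64, 0.0, -0.0]
ft_force: [0.6, -0.2, -0.2]
width: 0.0558
```

Request:
arm_command([
  {"gripper":40,"dx":0,"dy":0,"dz":0,"spin":-6},
  {"gripper":40,"dx":0,"dy":0,"dz":0,"spin":-5.6},
  {"gripper":40,"dx":0,"dy":0,"dz":0.04,"spin":0},
  {"gripper":40,"dx":0,"dy":0,"dz":0.03,"spin":0},
  {"gripper":40,"dx":0,"dy":0,"dz":0.015,"spin":0},
  {"gripper":40,"dx":0,"dy":0,"dz":0,"spin":0},
  {"gripper":40,"dx":0,"dy":0,"dz":0,"spin":0},
  {"gripper":40,"dx":0,"dy":0,"dz":0,"spin":0},
])

```text
time: 53.9
ee_pos: [0.6052, 0.1562, 0.0838]
eef_rot: [0.701, 0.714, 0.001, 0.0]
ft_force: [-0.1, -0.6, -0.4]
width: 0.0556
```

```bash
python3 -c "
from meas import *
go([.6045,.157,.038],91.1)
im,i=snap('wrist','w31.png')
im,i=snap('scene','s31.png')
cv2.imwrite('pics/s31c.png',cv2.resize(im[200:300,290:440],None,fx=5,fy=5,interpolation=cv2.INTER_CUBIC)[:,:,::-1])
"
```

```text
t 53.9 pos [0.6052 0.1562 0.0838] x [-0.018  1.     0.001] y [1.    0.018 0.002] z [ 0.002  0.001 -1.   ] w 0.0556 F [-0.1 -0.6 -0.4] q [-0.81  0.5   0.63  1.65 -0.33  1.1  -0.07]
delta tool mm [ 0.7 -0.8 45.8] heading 91.06 spin -0.04
```

View pics/w31.png

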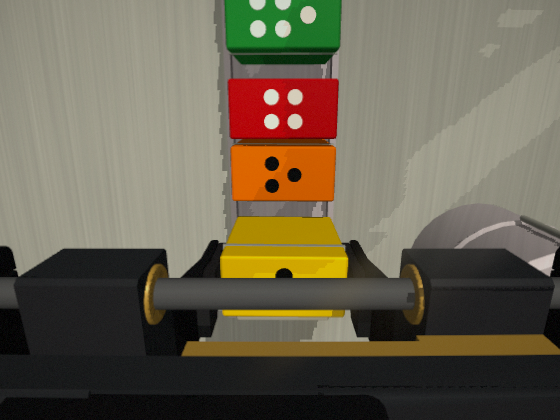

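View pics/s31c.png

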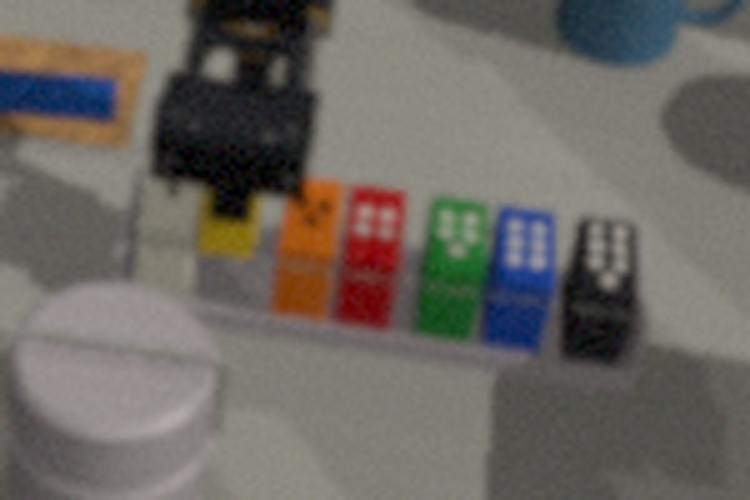

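```bash
python3 -c "
from meas import *
i=cams.camera_info('wrist')
print('o',onz(i,283.5,173,.064),'o near edge',onz(i,283.5,201,.064),'held',onz(i,284,283,.0838+.026), 'held near/far', onz(i,284,316,.0838+.026),onz(i,284,250,.0838+.026))
i=cams.camera_info('scene')
f=lambda x,y,z:np.round(onz(i,x/5+290,y/5+200,z),4)
print('white right top',f(210,195,.064),f(203,245,.064),'or left',f(290,180,.064),f(280,250,.064))
print('yellow right bottom',f(258,256,.050),'left',f(198,252,.05))
"
```

```text
o [0.60398488 0.19755849 0.064     ] o near edge [0.60426693 0.18211386 0.064     ] held [0.60494233 0.15709092 0.1098    ] held near/far [0.6052505  0.14057746 0.1098    ] [0.60465208 0.17264642 0.1098    ]
white right top [0.6059 0.1421 0.064 ] [0.6438 0.1444 0.064 ] or left [0.5845 0.1825 0.064 ] [0.6383 0.1841 0.064 ]
yellow right bottom [0.6314 0.1727 0.05  ] left [0.6358 0.1413 0.05  ]
```

Request:
arm_command([
  {"gripper":40,"dx":0.005,"dy":-0.0005,"dz":0,"spin":0},
  {"gripper":40,"dx":0,"dy":0,"dz":0.01,"spin":0},
  {"gripper":40,"dx":0,"dy":0,"dz":0.01,"spin":0},
  {"gripper":40,"dx":0,"dy":0,"dz":0,"spin":0},
  {"gripper":40,"dx":0,"dy":0,"dz":0,"spin":0},
  {"gripper":40,"dx":0,"dy":0,"dz":0,"spin":0},
  {"gripper":40,"dx":0,"dy":0,"dz":0,"spin":0},
  {"gripper":40,"dx":0,"dy":0,"dz":0,"spin":0},
])

```text
time: 55.0
ee_pos: [0.604, 0.1611, 0.0628]
eef_rot: [0.701, 0.714, 0.0, 0.0]
ft_force: [0.2, 0.0, -0.6]
width: 0.0561
```

```bash
python3 -c "
from meas import *
go([.6045,.162,.038],91.1)
im,i=snap('wrist','w32.png')
im,i=snap('scene','s32.png')
cv2.imwrite('pics/s32c.png',cv2.resize(im[220:280,300:400],None,fx=7.5,fy=7.5,interpolation=cv2.INTER_CUBIC)[:,:,::-1])
"
```

```text
t 55.0 pos [0.604  0.1611 0.0628] x [-0.019  1.     0.   ] y [1.    0.019 0.   ] z [ 0.  0. -1.] w 0.0561 F [ 0.2  0.  -0.6] q [-0.81  0.53  0.62  1.66 -0.34  1.06 -0.06]
delta tool mm [ 0.9  0.5 24.8] heading 91.06 spin -0.04
```

View pics/s32c.png

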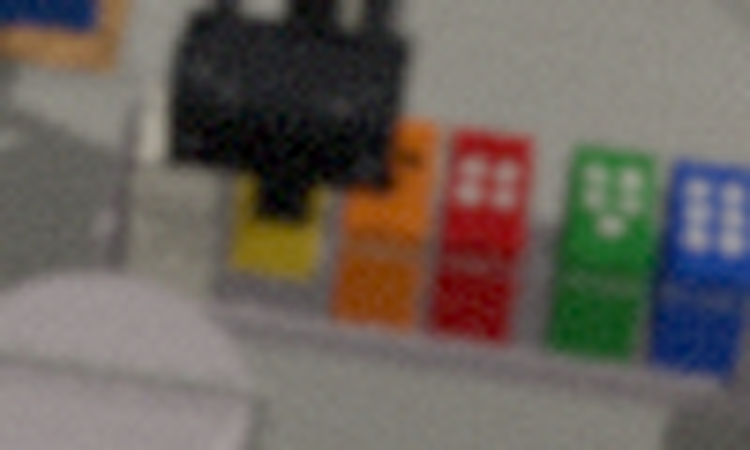

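View pics/w32.png

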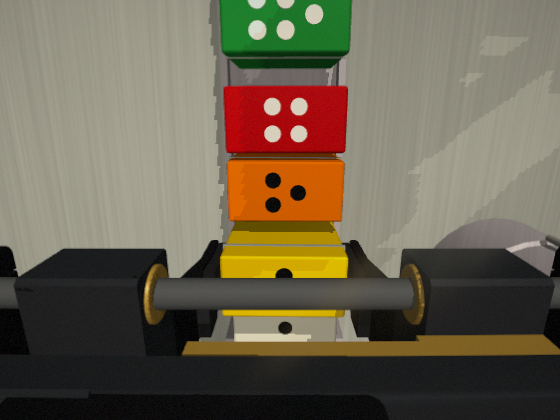

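Request:
arm_command([
  {"gripper":40,"dx":0,"dy":0,"dz":0.012,"spin":0},
  {"gripper":40,"dx":0,"dy":0,"dz":0.007,"spin":0},
  {"gripper":40,"dx":0,"dy":0,"dz":0.005,"spin":0},
  {"gripper":40,"dx":0,"dy":0,"dz":0,"spin":0},
  {"gripper":40,"dx":0,"dy":0,"dz":0,"spin":0},
  {"gripper":40,"dx":0,"dy":0,"dz":0,"spin":0},
  {"gripper":40,"dx":0,"dy":0,"dz":0,"spin":0},
  {"gripper":40,"dx":0,"dy":0,"dz":0,"spin":0},
])

```text
time: 56.1
ee_pos: [0.604, 0.1611, 0.0387]
eef_rot: [0.701, 0.714, 0.0, -0.0]
ft_force: [-0.4, 0.1, -0.2]
width: 0.0558
```

Lower to floor, release, rise.

Request:
arm_command([
  {"gripper":40,"dx":0,"dy":0,"dz":0.001,"spin":0},
  {"gripper":80,"dx":0,"dy":0,"dz":0,"spin":0},
  {"gripper":80,"dx":0,"dy":0,"dz":0,"spin":0},
  {"gripper":80,"dx":0,"dy":0,"dz":0,"spin":0},
  {"gripper":80,"dx":0,"dy":0,"dz":-0.03,"spin":0},
  {"gripper":80,"dx":0,"dy":0,"dz":-0.05,"spin":0},
  {"gripper":0,"dx":0,"dy":0,"dz":-0.06,"spin":0},
  {"gripper":0,"dx":0,"dy":0,"dz":-0.06,"spin":0},
])

```text
time: 57.1
ee_pos: [0.6037, 0.1609, 0.2396]
eef_rot: [0.701, 0.714, 0.0, -0.0]
ft_force: [0.5, 0.2, -0.1]
width: 0.0573
```

```bash
python3 -c "
from meas import *
s,Rm=st()
im,i=snap('wrist','w33.png')
im,i=snap('scene','s33.png')
cv2.imwrite('pics/s33c.png',cv2.resize(im[110:310,130:450],None,fx=2.4,fy=2.4,interpolation=cv2.INTER_CUBIC)[:,:,::-1])
"
```

```text
t 57.1 pos [0.6037 0.1609 0.2396] x [-0.018  1.     0.   ] y [1.    0.018 0.   ] z [ 0.  0. -1.] w 0.0573 F [ 0.5  0.2 -0.1] q [-0.86  0.37  0.69  1.47 -0.24  1.39 -0.14]
```

View pics/w33.png

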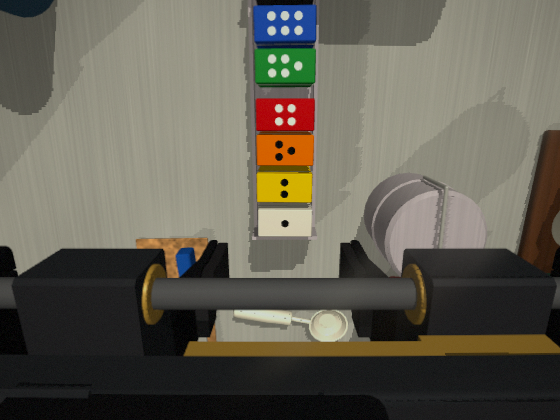

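View pics/s33c.png

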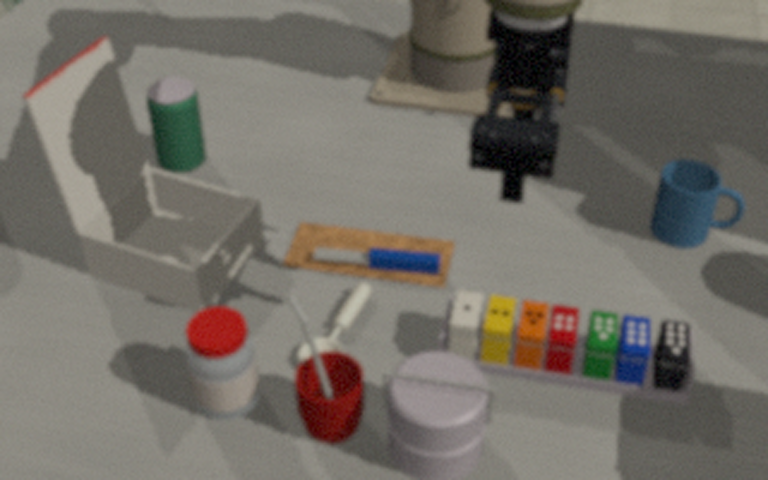

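Request:
arm_command([
  {"gripper":0,"dx":0,"dy":0,"dz":-0.05,"spin":6},
  {"gripper":0,"dx":0,"dy":0,"dz":-0.05,"spin":5.6},
  {"gripper":0,"dx":-0.03,"dy":0,"dz":-0.01,"spin":0},
  {"gripper":0,"dx":-0.055,"dy":0,"dz":0,"spin":0},
  {"gripper":0,"dx":-0.055,"dy":0,"dz":0,"spin":0},
  {"gripper":0,"dx":-0.055,"dy":0,"dz":0,"spin":0},
  {"gripper":0,"dx":-0.055,"dy":0,"dz":0,"spin":0},
  {"gripper":0,"dx":-0.055,"dy":0,"dz":0,"spin":0},
])

```text
time: 58.2
ee_pos: [0.5467, -0.1413, 0.3466]
eef_rot: [0.769, 0.639, -0.0, -0.001]
ft_force: [0.9, 0.7, -0.4]
width: 0.0005
```

```bash
python3 -c "
from meas import *
go([.505,-.42,.35],79.4)
"
```

```text
t 58.2 pos [ 0.5467 -0.1413  0.3466] x [0.183 0.983 0.001] y [ 0.983 -0.183 -0.001] z [-0.001  0.001 -1.   ] w 0.0005 F [ 0.9  0.7 -0.4] q [-0.58  0.2   0.9   1.45 -0.16  1.57  0.13]
delta tool mm [-281.6    9.9   -3.6] heading 79.48 spin 0.08
```

Request:
arm_command([
  {"gripper":0,"dx":-0.045,"dy":0.002,"dz":0,"spin":0},
  {"gripper":0,"dx":-0.045,"dy":0.002,"dz":0,"spin":0},
  {"gripper":0,"dx":-0.045,"dy":0.002,"dz":0,"spin":0},
  {"gripper":0,"dx":-0.045,"dy":0.002,"dz":0,"spin":0},
  {"gripper":0,"dx":-0.045,"dy":0.002,"dz":0,"spin":0},
  {"gripper":0,"dx":-0.045,"dy":0,"dz":0,"spin":0},
  {"gripper":0,"dx":-0.012,"dy":0,"dz":0,"spin":0},
  {"gripper":0,"dx":0,"dy":0,"dz":0,"spin":0},
])

```text
time: 59.2
ee_pos: [0.5053, -0.4188, 0.3467]
eef_rot: [0.77, 0.638, -0.0, -0.001]
ft_force: [0.4, 0.5, 0.5]
width: 0.0005
```

```bash
python3 -c "
from meas import *
go([.505,-.42,.215],79.4)
im,i=snap('wrist','w34.png')
im,i=snap('scene','s34.png')
cv2.imwrite('pics/s34c.png',cv2.resize(im[60:260,80:350],None,fx=2.8,fy=2.8,interpolation=cv2.INTER_CUBIC)[:,:,::-1])
"
```

```text
t 59.2 pos [ 0.5053 -0.4188  0.3467] x [0.185 0.983 0.   ] y [ 0.983 -0.185 -0.001] z [-0.001  0.001 -1.   ] w 0.0005 F [0.4 0.5 0.5] q [ 0.03  0.49  0.94  1.18 -0.39  1.65  0.69]
delta tool mm [-1.300e+00  1.000e-01  1.317e+02] heading 79.35 spin -0.05
```

View pics/s34c.png

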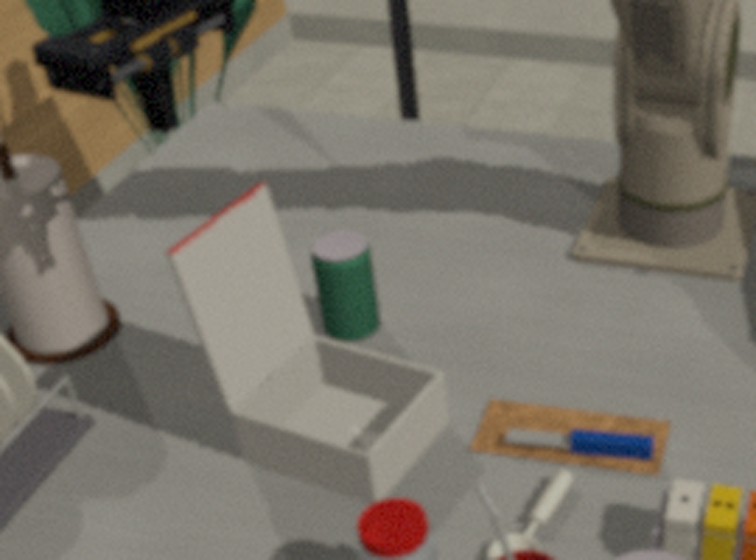

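View pics/w34.png

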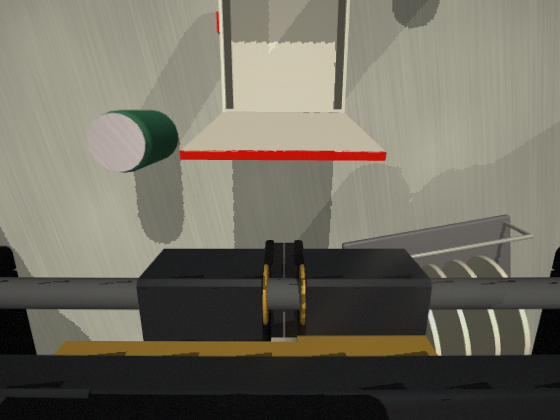

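```bash
python3 -c "
from meas import *
i=cams.camera_info('wrist')
for z in (.25,.258,.265): print(onz(i,180,156,z),onz(i,386,156,z))
"
```

```text
[ 0.4372448  -0.36283705  0.25      ] [ 0.58983251 -0.39101242  0.25      ]
[ 0.4398044  -0.36226771  0.258     ] [ 0.58768845 -0.38957455  0.258     ]
[ 0.44204404 -0.36176954  0.265     ] [ 0.58581239 -0.38831641  0.265     ]
```

Request:
arm_command([
  {"gripper":0,"dx":0,"dy":0,"dz":0.04,"spin":0},
  {"gripper":0,"dx":0,"dy":0,"dz":0.04,"spin":0},
  {"gripper":0,"dx":0,"dy":0,"dz":0.036,"spin":0},
  {"gripper":0,"dx":0,"dy":0,"dz":0.0155,"spin":0},
  {"gripper":0,"dx":0.013,"dy":0,"dz":0,"spin":0},
  {"gripper":0,"dx":0.014,"dy":0,"dz":0,"spin":0},
  {"gripper":0,"dx":0.014,"dy":0,"dz":0,"spin":0},
  {"gripper":0,"dx":0.014,"dy":0,"dz":0,"spin":0},
])

```text
time: 60.3
ee_pos: [0.517, -0.3629, 0.2169]
eef_rot: [0.769, 0.639, 0.0, 0.001]
ft_force: [-0.0, -1.5, 0.8]
width: 0.0006
```

```bash
python3 -c "
from meas import *
go([.505,-.42,.215],79.4)
im,i=snap('scene','s35.png')
cv2.imwrite('pics/s35c.png',cv2.resize(im[60:260,80:350],None,fx=2.8,fy=2.8,interpolation=cv2.INTER_CUBIC)[:,:,::-1])
"
```

```text
t 60.3 pos [ 0.517  -0.3629  0.2169] x [ 0.182  0.983 -0.   ] y [ 0.983 -0.182  0.001] z [ 0.001 -0.    -1.   ] w 0.0006 F [-0.  -1.5  0.8] q [-0.13  0.47  0.93  1.49 -0.38  1.37  0.64]
delta tool mm [-58.4  -1.4   2. ] heading 79.49 spin 0.09
```

View pics/s35c.png

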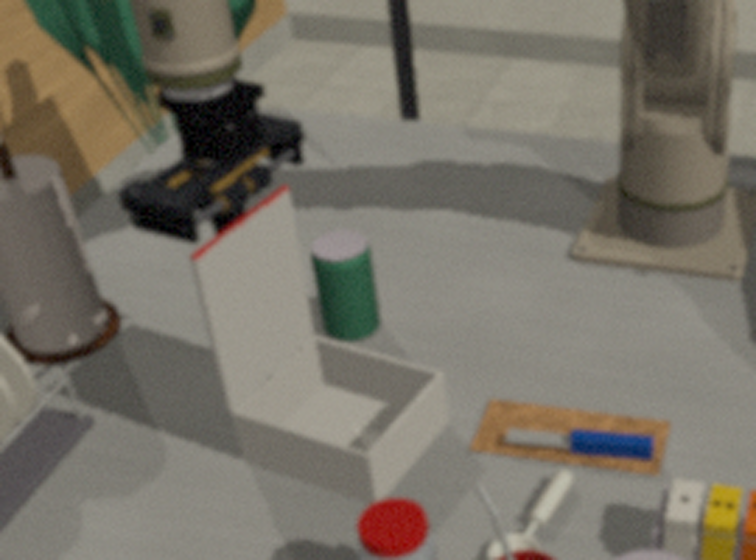

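Request:
arm_command([
  {"gripper":0,"dx":0.014,"dy":0,"dz":0.0005,"spin":0},
  {"gripper":0,"dx":0.014,"dy":0,"dz":0.0005,"spin":0},
  {"gripper":0,"dx":0.014,"dy":0,"dz":0.001,"spin":0},
  {"gripper":0,"dx":0.013,"dy":0,"dz":0.001,"spin":0},
  {"gripper":0,"dx":0.011,"dy":0,"dz":0.004,"spin":0},
  {"gripper":0,"dx":0.01,"dy":0,"dz":0.005,"spin":0},
  {"gripper":0,"dx":0.01,"dy":0,"dz":0.006,"spin":0},
  {"gripper":0,"dx":0.009,"dy":0,"dz":0.006,"spin":0},
])

```text
time: 61.35
ee_pos: [0.534, -0.2697, 0.1916]
eef_rot: [0.769, 0.639, 0.0, -0.0]
ft_force: [0.9, 0.1, -0.4]
width: 0.0002
```

```bash
python3 -c "
from meas import *
go([.505,-.42,.215],79.4)
im,i=snap('scene','s36.png')
cv2.imwrite('pics/s36c.png',cv2.resize(im[60:260,80:350],None,fx=2.8,fy=2.8,interpolation=cv2.INTER_CUBIC)[:,:,::-1])
"
```

```text
t 61.35 pos [ 0.534  -0.2697  0.1916] x [0.183 0.983 0.   ] y [ 0.983 -0.183  0.   ] z [ 0.  0. -1.] w 0.0002 F [ 0.9  0.1 -0.4] q [-0.33  0.4   0.93  1.62 -0.33  1.29  0.47]
delta tool mm [-153.    -1.   -23.4] heading 79.47 spin 0.07
```

View pics/s36c.png

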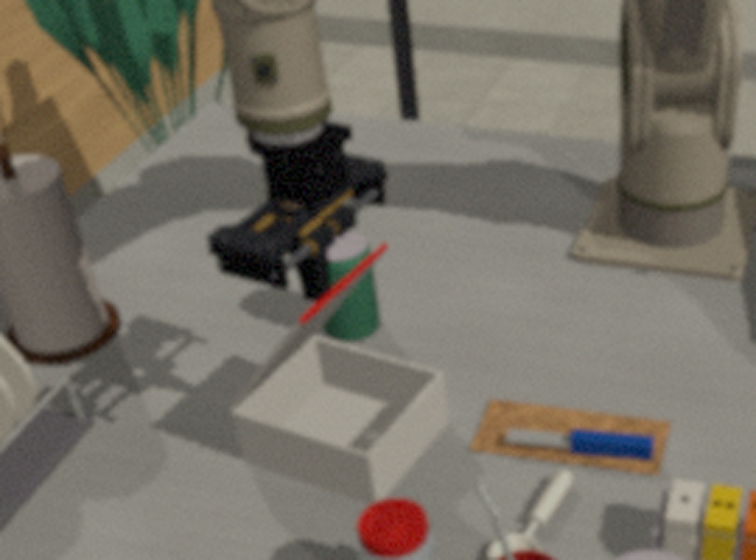

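Request:
arm_command([
  {"gripper":0,"dx":0.0107,"dy":0,"dz":0.0095,"spin":0},
  {"gripper":0,"dx":0.0107,"dy":0,"dz":0.0105,"spin":0},
  {"gripper":0,"dx":0.0107,"dy":0,"dz":0.0115,"spin":0},
  {"gripper":0,"dx":0.008,"dy":0,"dz":0.0125,"spin":0},
  {"gripper":0,"dx":0.007,"dy":0,"dz":0.013,"spin":0},
  {"gripper":0,"dx":0.006,"dy":0,"dz":0.014,"spin":0},
  {"gripper":0,"dx":0.004,"dy":0,"dz":0.0145,"spin":0},
  {"gripper":0,"dx":0.003,"dy":0,"dz":0.0145,"spin":0},
])

```text
time: 62.4
ee_pos: [0.5448, -0.2112, 0.0911]
eef_rot: [0.769, 0.639, -0.0, -0.0]
ft_force: [0.3, 0.6, 0.7]
width: 0.0005
```

```bash
python3 -c "
from meas import *
go([.505,-.42,.215],79.4)
im,i=snap('scene','s37.png')
cv2.imwrite('pics/s37c.png',cv2.resize(im[60:260,80:350],None,fx=2.8,fy=2.8,interpolation=cv2.INTER_CUBIC)[:,:,::-1])
"
```

```text
t 62.4 pos [ 0.5448 -0.2112  0.0911] x [ 0.183  0.983 -0.   ] y [ 0.983 -0.183 -0.   ] z [-0.  0. -1.] w 0.0005 F [0.3 0.6 0.7] q [-0.39  0.47  0.86  1.76 -0.4   1.1   0.42]
delta tool mm [-212.6   -1.  -123.9] heading 79.46 spin 0.06
```

View pics/s37c.png

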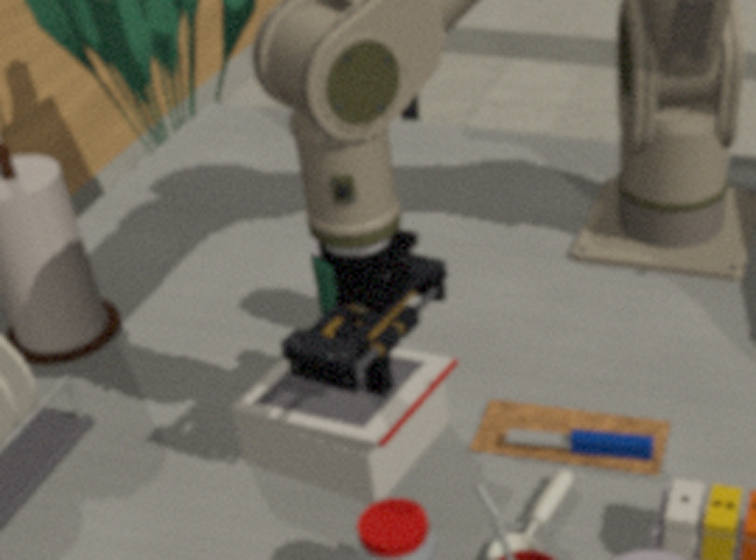

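Nearly shut; press down gently until force shows.

Request:
arm_command([
  {"gripper":0,"dx":0,"dy":0,"dz":0.006,"spin":0},
  {"gripper":0,"dx":0,"dy":0,"dz":0.005,"spin":0},
  {"gripper":0,"dx":0,"dy":0,"dz":0.003,"spin":0},
  {"gripper":0,"dx":0,"dy":0,"dz":0.002,"spin":0},
  {"gripper":0,"dx":0,"dy":0,"dz":0.001,"spin":0},
  {"gripper":0,"dx":0,"dy":0,"dz":0,"spin":0},
  {"gripper":0,"dx":0,"dy":0,"dz":0,"spin":0},
  {"gripper":0,"dx":0,"dy":0,"dz":0,"spin":0},
])

```text
time: 63.45
ee_pos: [0.5449, -0.2115, 0.0763]
eef_rot: [0.769, 0.639, 0.0, -0.0]
ft_force: [-5.7, 2.2, 12.6]
width: 0.0003
```

Request:
arm_command([
  {"gripper":0,"dx":0,"dy":0,"dz":-0.02,"spin":0},
  {"gripper":0,"dx":0,"dy":0,"dz":-0.05,"spin":0},
  {"gripper":0,"dx":0,"dy":0,"dz":-0.06,"spin":0},
  {"gripper":0,"dx":0,"dy":-0.03,"dz":-0.05,"spin":0},
  {"gripper":0,"dx":0,"dy":-0.04,"dz":-0.02,"spin":0},
  {"gripper":0,"dx":0,"dy":-0.04,"dz":0,"spin":0},
  {"gripper":0,"dx":0,"dy":0,"dz":0,"spin":0},
  {"gripper":0,"dx":0,"dy":0,"dz":0,"spin":0},
])

```text
time: 64.45
ee_pos: [0.4371, -0.1911, 0.2757]
eef_rot: [0.769, 0.639, 0.001, 0.0]
ft_force: [-0.1, -0.5, -0.4]
width: 0.0004
```

```bash
python3 -c "
from meas import *
st()
im,i=snap('scene','s38.png')
cv2.imwrite('pics/s38c.png',cv2.resize(im[140:310,150:430],None,fx=2.8,fy=2.8,interpolation=cv2.INTER_CUBIC)[:,:,::-1])
im,i=snap('top','t38.png')
cv2.imwrite('pics/t38c.png',cv2.resize(im[120:320,110:440],None,fx=2.4,fy=2.4,interpolation=cv2.INTER_CUBIC)[:,:,::-1])
"
```

```text
t 64.45 pos [ 0.4371 -0.1911  0.2757] x [0.183 0.983 0.001] y [ 0.983 -0.183  0.001] z [ 0.002  0.001 -1.   ] w 0.0004 F [-0.1 -0.5 -0.4] q [-0.71 -0.12  0.97  1.79  0.1   1.42  0.06]
```

View pics/s38c.png

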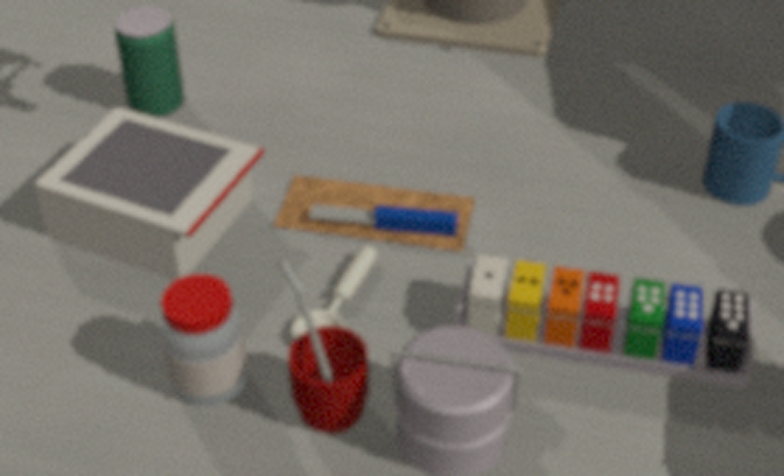

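View pics/t38c.png

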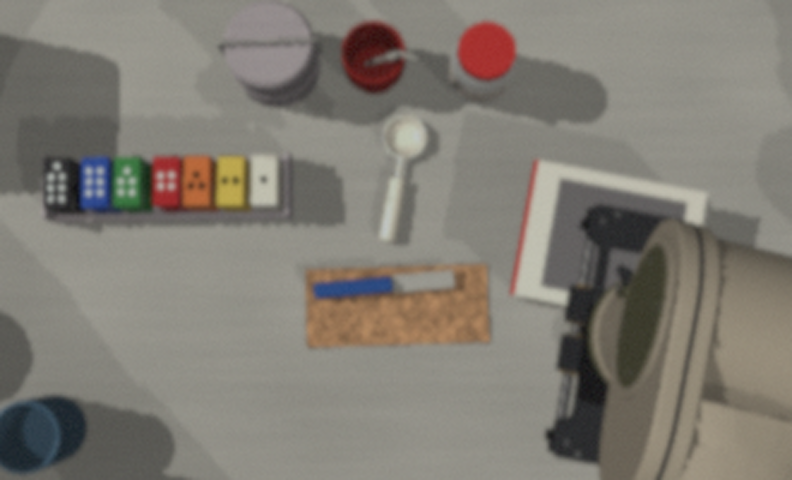

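```bash
python3 -c "
from meas import *
im,i=snap('top','t39.png'); hsv=cv2.cvtColor(im,cv2.COLOR_RGB2HSV);H,S,V=[hsv[:,:,k].astype(int) for k in range(3)]
roi=np.zeros(H.shape,bool);roi[225:270,230:320]=1
blue=roi&(H>105)&(H<130)&(S>120)
for m,s in blobs(blue): print('handle',s,rectz(i,m,0.025))
f=lambda x,y,z:np.round(onz(i,x/2.4+110,y/2.4+120,z)[:2],4)
print('matc',[f(*p,0.003) for p in((307,268),(488,264),(491,340),(308,348))])
print('tip',f(454,280,.0165))
"
```

```text
handle [242 236  31   7 138] (array([0.48884533, 0.02341235]), array([0.48856046, 0.0241463 ]), (12.474114418029785, 82.36903381347656), 5.729017734527588, array([-0.09094145,  0.99585624]))
matc [array([0.5111, 0.0784]), array([ 0.5168, -0.1311]), array([ 0.4296, -0.1339]), array([0.4193, 0.0758])]
tip [ 0.4974 -0.0909]
```

Request:
arm_command([
  {"gripper":0,"dx":0.05,"dy":0,"dz":0,"spin":-6},
  {"gripper":0,"dx":0.05,"dy":0.005,"dz":0,"spin":-6},
  {"gripper":0,"dx":0.05,"dy":0.02,"dz":0,"spin":0},
  {"gripper":0,"dx":0.045,"dy":0.02,"dz":0,"spin":0},
  {"gripper":0,"dx":0,"dy":0,"dz":0,"spin":0},
  {"gripper":0,"dx":0,"dy":0,"dz":0,"spin":0},
  {"gripper":0,"dx":0,"dy":0,"dz":0,"spin":0},
  {"gripper":0,"dx":0,"dy":0,"dz":0,"spin":0},
])

```text
time: 65.6
ee_pos: [0.4923, 0.0025, 0.2752]
eef_rot: [0.699, 0.716, 0.0, -0.0]
ft_force: [0.0, 0.2, 0.8]
width: 0.0006
```

```bash
python3 -c "
from meas import *
st()
im,i=snap('wrist','w40.png')
"
```

```text
t 65.6 pos [0.4923 0.0025 0.2752] x [-0.024  1.     0.   ] y [1.    0.024 0.   ] z [ 0.  0. -1.] w 0.0006 F [0.  0.2 0.8] q [-0.88 -0.03  0.78  1.75  0.02  1.41 -0.08]
```

View pics/w40.png

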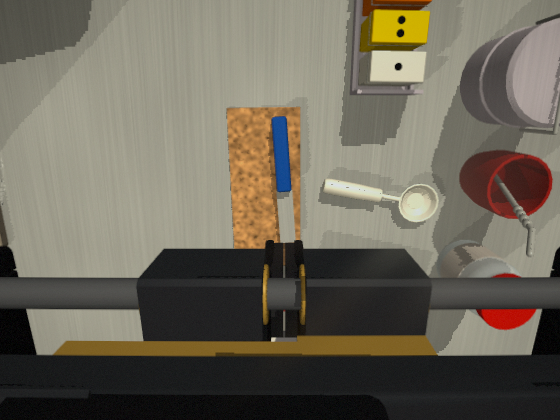

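Request:
arm_command([
  {"gripper":0,"dx":0.05,"dy":0.02,"dz":0,"spin":0},
  {"gripper":0,"dx":0.05,"dy":0.02,"dz":0,"spin":0},
  {"gripper":0,"dx":0.05,"dy":0.025,"dz":0,"spin":0},
  {"gripper":0,"dx":0.05,"dy":0.025,"dz":0,"spin":0},
  {"gripper":0,"dx":0.02,"dy":0.02,"dz":0,"spin":0},
  {"gripper":0,"dx":0,"dy":0,"dz":0,"spin":0},
  {"gripper":0,"dx":0,"dy":0,"dz":0,"spin":0},
  {"gripper":0,"dx":0,"dy":0,"dz":0,"spin":0},
])

```text
time: 66.65
ee_pos: [0.5966, 0.2249, 0.2757]
eef_rot: [0.699, 0.716, 0.0, -0.0]
ft_force: [-0.8, -0.4, 0.3]
width: 0.0005
```

```bash
python3 -c "
from meas import *
st()
im,i=snap('wrist','w41.png')
im,i=snap('top','t41.png')
cv2.imwrite('pics/t41c.png',cv2.resize(im[170:290,220:440],None,fx=3.5,fy=3.5,interpolation=cv2.INTER_CUBIC)[:,:,::-1])
"
```

```text
t 66.65 pos [0.5966 0.2249 0.2757] x [-0.024  1.     0.001] y [1.    0.024 0.   ] z [ 0.     0.001 -1.   ] w 0.0005 F [-0.8 -0.4  0.3] q [-0.93  0.39  0.69  1.37 -0.24  1.46 -0.23]
```

View pics/w41.png

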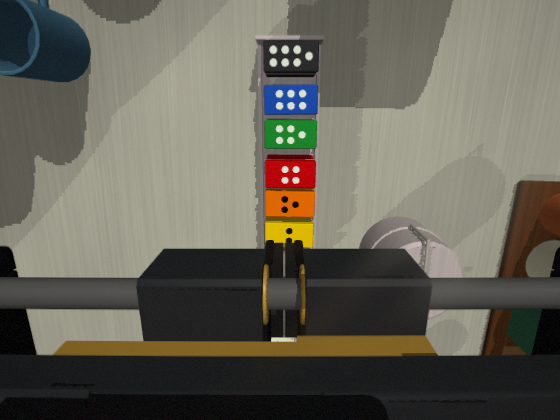

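View pics/t41c.png

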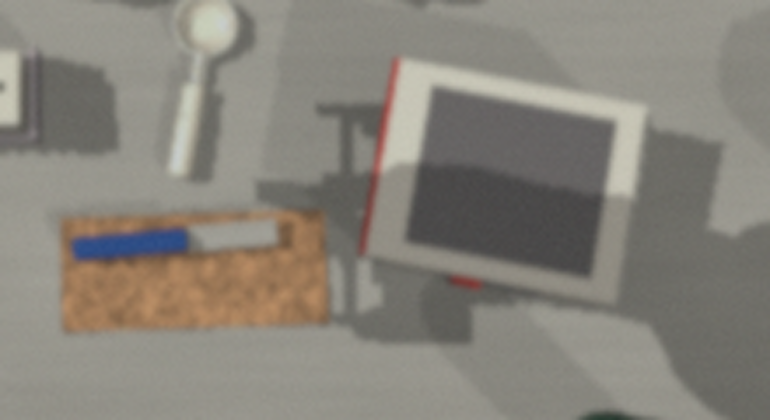

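```bash
python3 -c "
from bench import job
print(job.close_job())"
```

```text
the job is handed in; nothing more can be done
None
```

The job is handed in at about 67 s of the 210 s, and the last pictures showed everything in place.

- **Lid:** I pried the yerbera open with the opener's blade under the lip, swung it to about 1.7 rad, and put the opener back on its mat. At the end I pushed the lid shut with closed fingers. Contact came at z = 0.076 m, the height of the shut lid's top, at about 13 N.
- **Tins:** The yerbera held tins 2, 4 and 6. I slid tins 1, 3, 5 and 7 apart without lifting them and set the three into their gaps. The wrist and scene views show the row in the order 1 to 7, all upright on the rack's floor.
- **First slide:** My first drags started before the fingers had closed, so tin 7 moved only part of the way and tin 5 not at all. I repeated both with a longer close.
- **Opener:** It was knocked aside on the mat late in the run while the robot was away from it. It still lies wholly on the mat, but close to one edge. The top and wrist views put the smallest margin at about 4 to 6 mm, so I left it there.
- **Bystanders:** None looked moved in the last views. I compared them by eye and did not measure each one.

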